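Load a sample tube and hold the contact probe on the reader

TASK

Log a food sample in: move the tall tube from the tube block into the well of the white reader, all the way down, and let go of it. Then take the contact probe out of its stand and hold its nose on the middle of the round steel contact on the reader's sloping front, the probe square to that slope (leaning with it, not upright), pressing gently so that the sprung contact sits about half-way down. The program finishes while the probe is still held pressed there; leave the short tubes and everything else where they are.

Things in the scene. Friction and masses are not known exactly. Their poses are not given: they have to be found in the camera images.
- tall_tube_mid (a point): the sample tube to load: white plastic cylinder with a grey cap, 18 mm diameter all the way up, 110 mm tall (the only tall one of the three), 30 g. Point at its centre, 55 mm above its rounded foot; z runs up the tube. It starts upright in one of the block's three holes, its foot 8 mm above the table. Seated in the reader's well it stands with 70 mm showing, so grip it 20 to 40 mm above this point
- short_tube_a_mid (a point): one of two short tubes, same material, 18 mm diameter, 80 mm tall; point at its centre, 40 mm up. Stays in the block
- short_tube_b_mid (a point): the other short tube, same as the first. Stays in the block
- tall_tube: the tall tube's body, origin at the centre of its foot, z up the tube
- block_top (a point): aluminium tube block, 160 x 50 x 40 mm, fixed; point at the centre of its top face (40 mm up). Three holes in a row along its x axis, 50 mm apart (x = -50, 0, +50 mm), 20 mm wide, 32 mm deep
- well_mouth (a point): centre of the mouth of the reader's only well: round hole 21 mm wide, 40 mm deep, in the flat top (80 mm above the table) of the white reader. The reader is fixed, 240 mm wide (its y) and 235 mm deep (its x): a flat-topped block 120 mm deep and a front that slopes down at 20 degrees towards the probe stand (roughly world -y). z up, x away from the slope. A seated tall tube has its centre 15 mm above this point
- pad_top (a point): the round steel contact on the sloping front: 20 mm diameter, in a grey ring of 34 mm diameter, standing 10 mm out of the slope. Point at the centre of its top face, and moves with it; z points square out of the slope (20 degrees off vertical, towards the probe stand's side), y along the reader's width. In the reader's frame it lies 113 mm in front of the well (-x), 130 mm to its -y side and 26 mm lower
- pad (a joint): how far the contact is pushed in along -z of pad_top: 0 out, 0.008 m at its stop. Spring about 0.8 N per mm, so half-way (0.004) takes about 3.2 N
- probe_mid (a point): the contact probe, 125 mm long, 70 g: white square handle 20 x 20 x 95 mm above a 30 mm steel nose. Point at its centre, 62.5 mm above the nose's end; z runs up the handle, x and y are square to its flat faces. It stands nose down in its stand, nose's end 6 mm above the table, 81 mm showing; the handle runs from 32 mm below to 62 mm above this point. Grip it 15 to 40 mm above it
- probe_tip (a point): the end of the probe's nose (flat, 5 mm wide), on its centre line; the nose is 8 mm thick, widening to 16 mm at the handle; same axes as probe_mid
- probe: the probe's body, origin at the end of the nose
- stand_top (a point): the probe's stand: fixed aluminium block 70 x 70 x 50 mm with a square hole 23 mm wide and 44 mm deep; point at the centre of its top face, at the mouth of the hole
- bottle_mid (a point): white bottle, 60 mm diameter, 140 mm tall, point at its centre; stays
- jar_mid (a point): small white jar, 42 mm diameter, 60 mm tall, point at its centre; stays
- beaker_mid (a point): glass beaker, 60 mm diameter, 70 mm tall, point at its centre; stays
- vial_mid (a point): small white vial, 42 mm diameter, 75 mm tall, point at its centre; stays

How it is judged:
By the outcome, as a careful person would: the job done as asked, in the order asked, and still so for the second after the job is handed in, while the arm keeps its last pose, push and grip.
It also fails if it takes over 48 s, if anything falls off the work surface, if the arm or the gripper's body presses on something with over 40 N, if the wrist force passes 120 N, or if a joint passes its speed limit or range.

ROBOT

A 6-joint arm with a two-finger parallel gripper is mounted at the origin on the work surface. World frame = base frame: x ahead of the robot, y to its left, z up, the work surface at z = 0. Lengths are in m, angles in degrees, forces in N, time in s.
With the tool pointing down it reaches from about 0.375 to 0.9 m from the base axis. Payload 3.1 kg.
Tool frame: the origin (TCP) lies between the finger pads; the fingertips stand 11 mm ahead of it and the grasp point (between the pads) lies 8 mm behind it; z points along the fingers, y is the direction in which the jaws open and shut (so a half turn about z gives the same grasp; the last joint's range is limited). The gripper opens to 87 mm and grips with 3 to 60 N. Pads are 19 mm wide; open, the fingers measure 117 mm over their backs; the gripper's body (75 mm by 190 mm) begins 51 mm behind the grasp point.
Start: joints at [-74.628, 30.224, 82.088, -0, 67.689, -10.227], TCP at [0.27, -0.564, 0.234] pointing down, gripper open.
Joint ranges: [-176.69, 176.69], [-43.24, 126.21], [12.49, 139.97], [-82, 262], [0, 151.66], [-163.58, 163.58]. Speed limits (degrees/s): [159.86, 159.86, 180, 180, 180, 180].

INTERFACE

Orientations are given as a 3x3 rotation matrix whose columns are the frame's x, y, z axes.
In Python, from rig import bot, vision gives the robot as it stands. The module is installed in compiled form; this text tells all that it offers.
- The arm moves only by the tool jog_arm, never from a script. Its argument "rows" is a list of rows, each an object with "dp": the shift along the tool's x, y, z in mm, a list of three; "turn": the turn, a rotation vector about the tool's x, y, z in degrees, a list of three; "grip": the opening, from 0 (shut) to 1 (fully open). A call has 1 to 10 rows; each row is the pose to reach, as a shift and turn from the pose commanded when the call began, along the tool's axes at that moment; what a row does not reach only later rows make up. A row lasts 1/10 s, in which the tool goes at most 50 mm and 8.59 degrees, less where a joint would pass 70% of its speed; a pose out of reach is approached as far as the arm can. A call with a gripper value outside its range is refused whole. The fingers move at their own pace and stop on an object; the grip force is fixed at half the most. Time passes only in rows, so rows that repeat a pose let the fingers close. It gives the time, the measured TCP pose, the force and the opening at its end, in the units of the state.
- bot.read_state(): the state, without advancing time (a new reading comes with each control period).
- vision.capture(name): name is "scene" or "top" or "wrist"; returns (picture, depth): 400x640x3 uint8, red, green, blue; 400x640 float32, m along the optical axis (not along the pixel's ray), 0 where there is no reading.
- vision.camera_info(name): a dict with "vertical_fov" (degrees; the focal length in pixels is half the picture's height over the tangent of half this angle, whatever the lens; pixels are square), "cx", "cy" (the principal point, pixels), "position" and "rotation" of the camera in the world. Camera axes: x right, y down, z forward; pixel columns grow to the right and rows downward; lengths in m; the calibration is good to about 2 mm. A picture is of the moment at which its call begins: read the wrist's pose just before it. camera_info takes no time and is no camera call; for the wrist camera it gives the pose at the moment of the call.
- bot.hand_in(): hands the job in, once; it reports no verdict.
The state is a dict: "time_s": time; "joint_positions": joint angles; "qvel": joint speeds; "tau": joint torques, N m; "position": TCP position; "tcp_rot": TCP orientation; "force": force on the tool from outside, world axes, zero at the start; "moment": the same for the moment, N m; "opening": opening from 0.0 (shut) to 1.0 (fully open).
Only numpy, scipy, OpenCV 4.12 (cv2) and the standard library are available. Lean on these libraries where they do the work, as an engineer would, in place of code of your own. Each camera call takes 0.05 s, during which the arm holds its last target.

## Working session

There is one attempt and no reset: what is moved stays moved. The work goes in short steps, Python scripts to look and compute and a tool call to move; the robot and the scene stay as the last step left them, time stands still between calls to the robot, and variables do not carry over. Pictures are saved under pics/ and viewed, and the job is handed in when it is done.

Besides the shell and the picture viewer there is one more tool, called in YAML: its name, and indented under it one key for each argument. jog_arm: Moves the arm, as the interface text tells. Its arguments: {"type":"object","properties":{"rows":{"type":"array"}},"required":["rows"]}

```bash
mkdir -p pics; python3 - <<'E'
from rig import bot, vision
import cv2,numpy as np
print(bot.read_state())
for n in ["scene","top","wrist"]:
    i=vision.camera_info(n);print(n,i)
    p,d=vision.capture(n)
    cv2.imwrite(f"pics/{n}0.png",p[:,:,::-1]);np.savez(f"{n}0.npz",p=p,d=d,R=i["rotation"],t=i["position"],f=200/np.tan(np.radians(i["vertical_fov"]/2)),c=[i["cx"],i["cy"]])
E
```

```text
{'time_s': 0.0, 'joint_positions': array([-7.46270229e+01,  3.02788762e+01,  8.21536942e+01, -2.11501610e-03,
        6.76894536e+01, -1.02279184e+01]), 'qvel': array([-0.0608822 ,  0.05055266,  0.00511078, -0.07428472, -0.08224993,
        0.03538081]), 'tau': array([ 2.47139214e-03, -4.40028334e+01, -1.76593333e+01,  6.35309145e-02,
        5.82491315e-02, -1.61283820e-04]), 'position': array([ 0.26988849, -0.56296229,  0.23258751]), 'tcp_rot': array([[ 9.01819805e-01,  4.32111886e-01, -5.97520043e-04],
       [ 4.32112161e-01, -9.01817554e-01,  2.04446497e-03],
       [ 3.44583552e-04, -2.10193468e-03, -9.99997732e-01]]), 'force': array([-0.26060891,  1.36570796,  0.08914962]), 'moment': array([-0.00923518, -0.04032101,  0.01970452]), 'opening': 1.0053343983306493}
scene {'vertical_fov': 48.08390596397149, 'cx': 319.30451791516106, 'cy': 199.74537806775552, 'position': array([1.14931484, 0.72913517, 0.78789735]), 'rotation': array([[-0.78121855,  0.37944484, -0.49570071],
       [ 0.62409145,  0.45640396, -0.63419657],
       [-0.01440285, -0.8048087 , -0.59335952]])}
top {'vertical_fov': 44.697883021373855, 'cx': 318.4315283776824, 'cy': 199.6112501994806, 'position': array([ 0.3620454 , -0.00490432,  1.48994706]), 'rotation': array([[-1.26253315e-02, -9.90673864e-01,  1.35668330e-01],
       [-9.99920241e-01,  1.24631864e-02, -2.04448250e-03],
       [ 3.34555697e-04, -1.35683322e-01, -9.90752201e-01]])}
wrist {'vertical_fov': 67.86853031756755, 'cx': 319.25878837808057, 'cy': 196.6851650599554, 'position': array([ 0.34599075, -0.52623487,  0.38440479]), 'rotation': array([[ 0.43066878, -0.85916363, -0.27633723],
       [-0.90250878, -0.41049789, -0.13026656],
       [-0.00151557,  0.30549852, -0.95219134]])}
```

View pics/scene0.png

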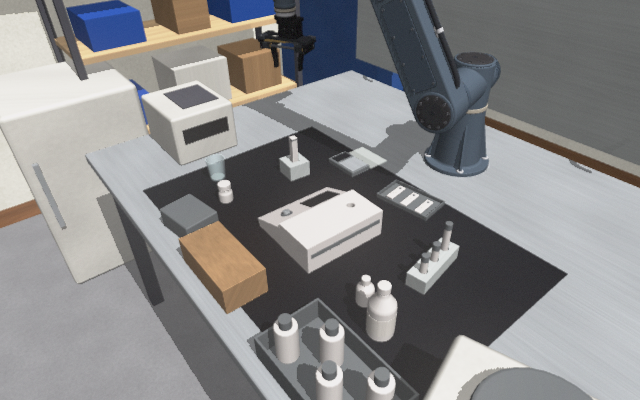

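View pics/top0.png

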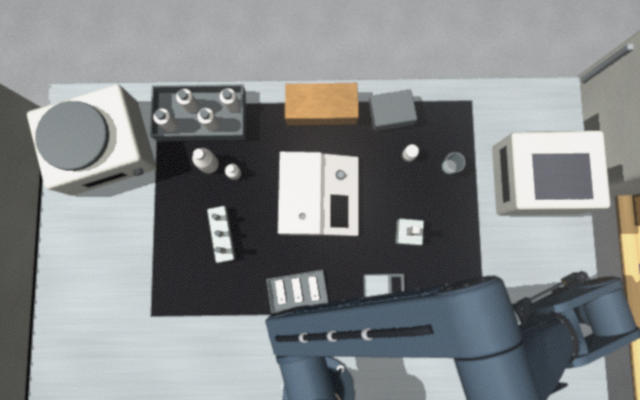

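View pics/wrist0.png

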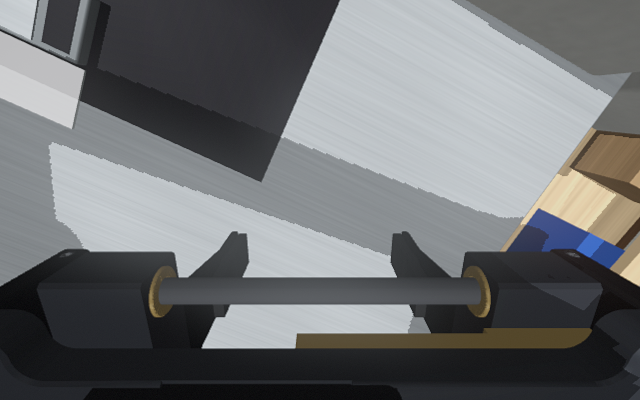

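```bash
cat > h.py <<'E'
import numpy as np,cv2
def load(n):
    z=np.load(n);return z
def cloud(z):
    d=z['d'];v,u=np.mgrid[0:400,0:640]
    X=np.stack([(u-z['c'][0])/z['f']*d,(v-z['c'][1])/z['f']*d,d],-1)
    W=X@z['R'].T+z['t'];W[d==0]=np.nan
    return W
E
python3 - <<'E'
from h import *
T=load('top0.npz');S=load('scene0.npz')
W=cloud(T);V=cloud(S)
def reg(W,u0,u1,v0,v1,zlo,zhi):
    A=W[v0:v1,u0:u1].reshape(-1,3);A=A[(A[:,2]>zlo)&(A[:,2]<zhi)];return A
print('table',np.nanmedian(W[290:300,170:250,2]),np.nanmedian(V[250:270,480:520,2]))
for nm,(W_,r) in {'blocktop':(W,(200,240,200,270)),'reader':(W,(270,365,145,240)),'stand':(W,(390,430,212,250))}.items():
    A=reg(W_,*r,0.025,0.3)
    print(nm,len(A),np.histogram(A[:,2],bins=np.arange(0.02,0.18,0.01)))
A=reg(W,200,240,200,270,0.03,0.048);r=cv2.minAreaRect(A[:,:2].astype(np.float32)*1000);print('block',r)
for lo in (.05,): 
  for (v0,v1) in ((208,228),(228,243),(243,262)):
    A=reg(W,205,250,v0,v1,0.05,0.3);print('tube',v0,len(A),A[:,2].max(),A[A[:,2]>A[:,2].max()-.008].mean(0))
A=reg(W,270,365,145,240,0.074,0.086);print('rtop',cv2.minAreaRect(A[:,:2].astype(np.float32)*1000),A[:,2].mean())
A=reg(W,270,365,145,240,0.015,0.12);print('rall',cv2.minAreaRect(A[:,:2].astype(np.float32)*1000))
A=reg(W,390,430,212,250,0.04,0.058);print('stand',cv2.minAreaRect(A[:,:2].astype(np.float32)*1000))
A=reg(W,390,435,212,250,0.1,0.2);print('probe',len(A),A.mean(0),A[:,2].max(),cv2.minAreaRect(A[:,:2].astype(np.float32)*1000))
for (u,v) in ((302,216),(340,174)):print(W[v-2:v+3,u-2:u+3].reshape(25,3).mean(0))
for n,z in(('top',T),('scene',S)):
    p=z['p'][:,:,::-1]
    if n=='top': q=[p[190:280,195:255],p[145:245,270:365],p[205:255,385:435]]
    else: q=[p[210:300,395:470],p[180:275,250:390],p[125:190,265:320]]
    cv2.imwrite(f'pics/{n}_z.png',np.hstack([cv2.resize(a,(260,int(260*a.shape[0]/a.shape[1])),interpolation=3)[:250] if 0 else cv2.copyMakeBorder(cv2.resize(a,None,fx=(s:=min(260/a.shape[1],400/a.shape[0])),fy=s,interpolation=2),0,400-int(round(a.shape[0]*s)),0,260-int(round(a.shape[1]*s)),0) for a in q]))
E
```

```text
table 0.0007568573356597774 0.000946629530473253
blocktop 936 (array([ 15, 411, 354,  14,  15,  12,  52,  23,   4,  31,   5,   0,   0,
         0,   0]), array([0.02, 0.03, 0.04, 0.05, 0.06, 0.07, 0.08, 0.09, 0.1 , 0.11, 0.12,
       0.13, 0.14, 0.15, 0.16, 0.17]))
reader 6249 (array([ 278,  663,  717,  763,  541, 1702, 1584,    1,    0,    0,    0,
          0,    0,    0,    0]), array([0.02, 0.03, 0.04, 0.05, 0.06, 0.07, 0.08, 0.09, 0.1 , 0.11, 0.12,
       0.13, 0.14, 0.15, 0.16, 0.17]))
stand 595 (array([ 10,  17, 251, 219,   5,   9,   6,   6,   4,   7,  34,  27,   0,
         0,   0]), array([0.02, 0.03, 0.04, 0.05, 0.06, 0.07, 0.08, 0.09, 0.1 , 0.11, 0.12,
       0.13, 0.14, 0.15, 0.16, 0.17]))
block ((462.0284423828125, 286.72015380859375), (160.27012634277344, 51.61164093017578), 10.253807067871094)
tube 208 48 0.0934201066471192 [0.51048279 0.29487382 0.08927243]
tube 228 49 0.09469442721395938 [0.46236411 0.28585925 0.08969529]
tube 243 59 0.12172881568615979 [0.41301533 0.27736101 0.11771528]
rtop ((579.1366577148438, 48.208839416503906), (119.9281234741211, 241.33848571777344), 88.32843780517578) 0.07988812985910314
rall ((577.83642578125, -8.926116943359375), (234.13595581054688, 241.94570922851562), 88.5185775756836)
stand ((461.321533203125, -278.5802307128906), (71.7285385131836, 70.41596984863281), 84.29764556884766)
probe 72 [ 0.46046081 -0.27744527  0.12667484] 0.1384033413716974 ((460.72088623046875, -278.4288635253906), (20.99071502685547, 19.86280632019043), 88.63987731933594)
[0.5115398  0.04188201 0.04135505]
[ 0.63527311 -0.07352828  0.05484726]
```

View image.

View pics/top_z.png

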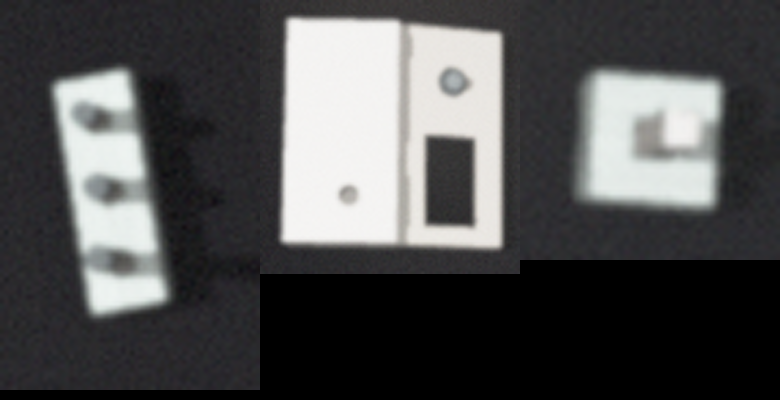

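View pics/scene_z.png

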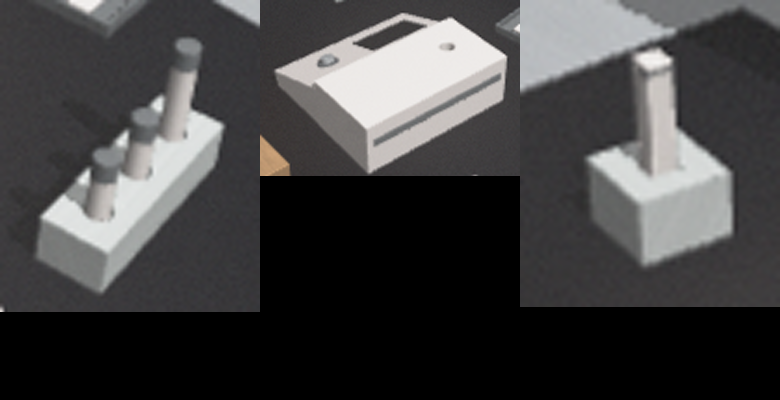

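```bash
cat >> h.py <<'E'
from scipy.spatial.transform import Rotation as Ro
import json
def down(yaw):  # tool pointing down, tool x at yaw deg
    a=np.radians(yaw);c,s=np.cos(a),np.sin(a)
    return np.array([[c,s,0],[s,-c,0],[0,0,-1.]])
def delta(p,R,pt,Rt,show=True):
    dp=R.T@(np.array(pt)-p)*1000;rv=Ro.from_matrix(R.T@Rt).as_rotvec(degrees=True)
    if show:print('dp',dp.round(1),'turn',rv.round(2))
    return dp,rv
def proj(z,u,v,h):
    d=z['R']@np.array([(u-z['c'][0])/z['f'],(v-z['c'][1])/z['f'],1]);return z['t']+d*(h-z['t'][2])/d[2]
def snap(n,tag):
    from rig import bot,vision
    st=bot.read_state();i=vision.camera_info(n);p,d=vision.capture(n)
    f=200/np.tan(np.radians(i["vertical_fov"]/2))
    np.savez(f"{n}{tag}.npz",p=p,d=d,R=i["rotation"],t=i["position"],f=f,c=[i["cx"],i["cy"]])
    cv2.imwrite(f"pics/{n}{tag}.png",p[:,:,::-1]);return st
E
python3 - <<'E'
from h import *
T=load('top0.npz')
g=cv2.cvtColor(T['p'],cv2.COLOR_RGB2GRAY).astype(float)
def cen(u0,u1,v0,v1,thr):
    s=g[v0:v1,u0:u1];w=np.clip(thr-s,0,None);v,u=np.mgrid[v0:v1,u0:u1];return (u*w).sum()/w.sum(),(v*w).sum()/w.sum()
c=cen(295,310,209,224,190);print(c,proj(T,*c,.08))
S=load('scene0.npz');g=cv2.cvtColor(S['p'],cv2.COLOR_RGB2GRAY).astype(float)
print(g[200:211,342:361].astype(int))
R0=down(np.degrees(np.arctan2(.432,.9018)));p0=np.array([.27,-.564,.234])
delta(p0,R0,[.43,-.27,.28],down(10.25))
E
```

```text
(np.float64(301.4469525959368), np.float64(214.98419864559818)) [0.51054635 0.04222481 0.08      ]
[[235 235 236 235 236 234 235 235 235 236 236 235 235 236 235 235 235 236
  235]
 [235 235 235 235 236 236 236 236 236 236 235 235 235 235 236 236 235 235
  235]
 [235 235 236 235 236 237 237 234 232 230 230 228 233 235 235 235 235 235
  235]
 [235 236 235 236 235 223 213 211 204 192 184 194 218 235 235 235 235 235
  235]
 [236 235 235 234 221 197 199 197 188 173 152 138 172 223 235 235 236 235
  236]
 [236 236 235 232 213 189 198 197 187 172 150 119 149 222 236 235 236 235
  235]
 [235 235 235 235 228 209 199 198 189 170 131 134 190 233 235 236 236 235
  235]
 [235 235 235 236 235 232 229 223 220 216 210 225 230 235 235 236 234 235
  236]
 [236 235 235 235 235 235 235 234 233 234 232 235 236 235 235 235 235 236
  235]
 [235 235 235 234 235 235 236 236 235 235 235 236 235 235 235 235 236 235
  235]
 [235 236 236 236 234 235 235 235 235 234 235 236 235 235 236 235 235 235
  235]]
dp [ 271.3 -196.   -46. ] turn [ 0.    0.   15.35]
```

jog_arm:
  rows:
    - {"dp": [20, -15, -46], "turn": [0, 0, 1], "grip": 1}
    - {"dp": [60, -40, -46], "turn": [0, 0, 4], "grip": 1}
    - {"dp": [100, -70, -46], "turn": [0, 0, 7], "grip": 1}
    - {"dp": [140, -100, -46], "turn": [0, 0, 10], "grip": 1}
    - {"dp": [180, -130, -46], "turn": [0, 0, 13], "grip": 1}
    - {"dp": [220, -160, -46], "turn": [0, 0, 15.35], "grip": 1}
    - {"dp": [255, -182, -46], "turn": [0, 0, 15.35], "grip": 1}
    - {"dp": [271, -196, -46], "turn": [0, 0, 15.35], "grip": 1}
    - {"dp": [271, -196, -46], "turn": [0, 0, 15.35], "grip": 1}

```text
time_s: 1.05
position: [0.4303, -0.2666, 0.2794]
tcp_rot: [[0.983, 0.182, -0.001], [0.182, -0.983, 0.002], [-0.0, -0.002, -1.0]]
force: [0.1, -0.3, 0.1]
opening: 0.999
```

```bash
python3 - <<'E'
from h import *
print(snap('wrist',1))
E
```

```text
{'time_s': 1.05, 'joint_positions': array([-4.44749543e+01,  1.78274749e+01,  9.55461024e+01,  3.88588406e-02,
        6.67210823e+01,  3.50063578e+01]), 'qvel': array([-3.32311728,  0.80580432, -1.53636309, -2.12179631, -0.85227205,
       -1.61966008]), 'tau': array([ 1.03415944e+00, -3.38417423e+01, -1.74780661e+01,  2.58707916e-01,
        1.44971415e-02,  1.40076675e-01]), 'position': array([ 0.43026396, -0.26663382,  0.27937056]), 'tcp_rot': array([[ 9.83244244e-01,  1.82291540e-01, -7.42347428e-04],
       [ 1.82292526e-01, -9.83243036e-01,  1.60195965e-03],
       [-4.37884246e-04, -1.71044200e-03, -9.99998441e-01]]), 'force': array([ 0.13181497, -0.30221424,  0.12794429]), 'moment': array([0.01541516, 0.06114149, 0.01598729]), 'opening': 0.9993183295019061}
```

View pics/wrist1.png

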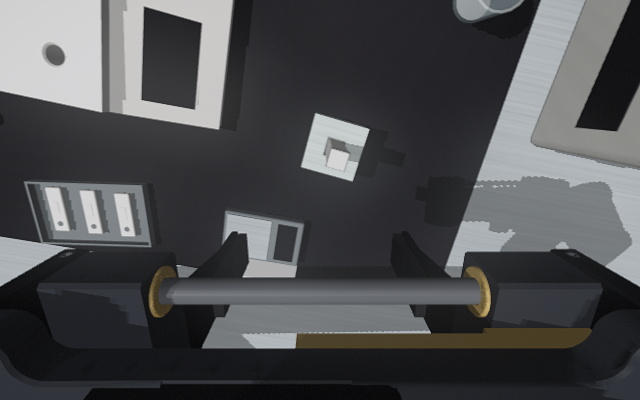

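```bash
python3 - <<'E'
from h import *
Z=load('wrist1.npz');W=cloud(Z)
print('well',proj(Z,53,54,.08))
for u,v in((315,114),(369,128),(354,181),(302,167)):print('stand c',proj(Z,u,v,.05),W[v,u])
A=W[100:200,290:400].reshape(-1,3)
B=A[(A[:,2]>.044)&(A[:,2]<.056)];print(cv2.minAreaRect(B[:,:2].astype(np.float32)*1000))
B=A[(A[:,2]>.122)&(A[:,2]<.14)];print(len(B),B.mean(0),cv2.minAreaRect(B[:,:2].astype(np.float32)*1000))
cv2.imwrite('pics/w1z.png',cv2.resize(Z['p'][100:200,280:400,::-1],None,fx=6,fy=6,interpolation=2))
delta([.43,-.27,.28],down(10.25),[.46,.05,.28],down(10.25))
E
```

```text
well [0.50889526 0.03989178 0.08      ]
stand c [ 0.49734469 -0.24806298  0.05      ] [ 0.49734217 -0.24806252  0.04993981]
stand c [ 0.49292996 -0.31760539  0.05      ] [ 0.49035481 -0.32603343  0.00181847]
stand c [ 0.42249767 -0.31393566  0.05      ] [nan nan nan]
stand c [ 0.42864809 -0.24314545  0.05      ] [ 0.41795846 -0.24215965  0.00187987]
((460.868896484375, -279.0814208984375), (70.11154174804688, 70.21928405761719), 84.67176818847656)
411 [ 0.46186945 -0.27846008  0.13084186] ((461.17193603515625, -278.86627197265625), (20.663599014282227, 20.31252098083496), 84.04652404785156)
dp [  86.5 -309.6    0. ] turn [0. 0. 0.]
```

View pics/w1z.png

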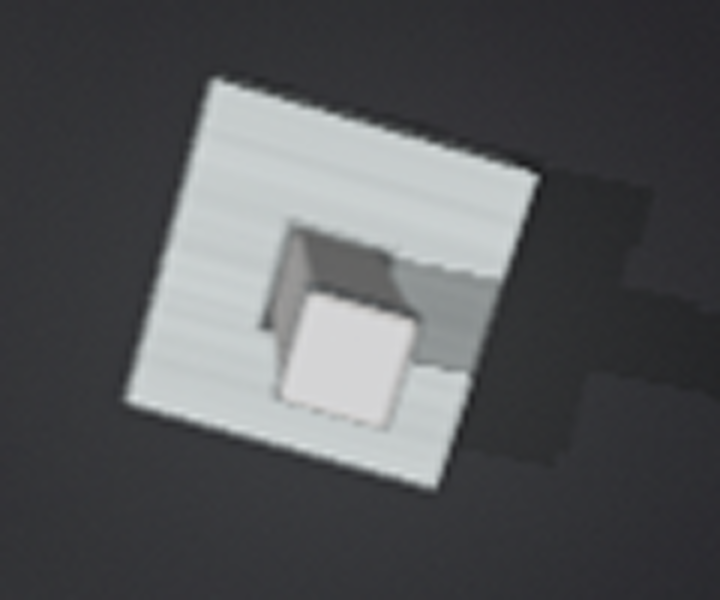

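jog_arm:
  rows:
    - {"dp": [10, -30, 0], "turn": [0, 0, 0], "grip": 1}
    - {"dp": [20, -75, 0], "turn": [0, 0, 0], "grip": 1}
    - {"dp": [35, -120, 0], "turn": [0, 0, 0], "grip": 1}
    - {"dp": [50, -165, 0], "turn": [0, 0, 0], "grip": 1}
    - {"dp": [60, -210, 0], "turn": [0, 0, 0], "grip": 1}
    - {"dp": [70, -255, 0], "turn": [0, 0, 0], "grip": 1}
    - {"dp": [80, -290, 0], "turn": [0, 0, 0], "grip": 1}
    - {"dp": [80, -310, 0], "turn": [0, 0, 0], "grip": 1}
    - {"dp": [80, -310, 0], "turn": [0, 0, 0], "grip": 1}
    - {"dp": [80, -310, 0], "turn": [0, 0, 0], "grip": 1}

```text
time_s: 2.1
position: [0.4538, 0.0484, 0.2795]
tcp_rot: [[0.984, 0.178, 0.0], [0.178, -0.984, -0.001], [0.0, 0.001, -1.0]]
force: [0.3, 0.2, -0.3]
opening: 1.001
```

```bash
python3 - <<'E'
from h import *
s=snap('wrist',2);print(s['position'],s['qvel'].round(1))
Z=load('wrist2.npz')
E
```

```text
[0.4537844  0.04842086 0.27950886] [-1.2  0.1 -0.2  0.1  0.   0.1]
```

View pics/wrist2.png

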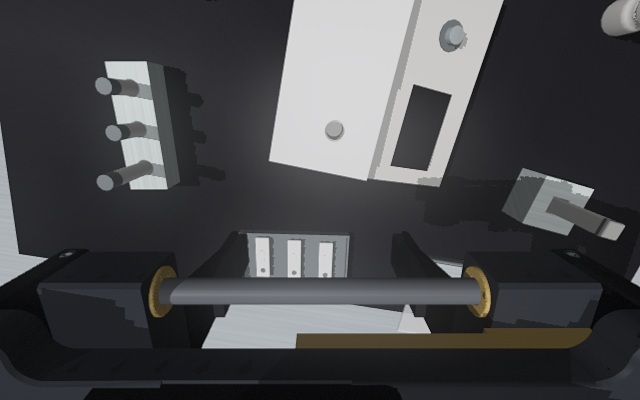

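```bash
python3 - <<'E'
from h import *
Z=load('wrist2.npz');W=cloud(Z);g=cv2.cvtColor(Z['p'],cv2.COLOR_RGB2GRAY)
m=np.zeros_like(g);s=g[115:146,318:350];m[115:146,318:350]=(s<(205))*255
print(g[130,318:350]);c=cv2.findContours(m,cv2.RETR_EXTERNAL,cv2.CHAIN_APPROX_NONE)[0];c=max(c,key=len)
P=np.array([proj(Z,u,v,.08)[:2]*1000 for u,v in c[:,0]],np.float32);print('well',cv2.fitEllipse(c),cv2.fitEllipse(P))
A=W[150:200,85:150].reshape(-1,3);B=A[(A[:,2]>.112)&(A[:,2]<.125)];print('tall',len(B),B.mean(0),cv2.minEnclosingCircle(B[:,:2].astype(np.float32)*1000))
A=W[50:200,85:185].reshape(-1,3);B=A[(A[:,2]>.034)&(A[:,2]<.046)];print('block',cv2.minAreaRect(B[:,:2].astype(np.float32)*1000))
# reader planes
A=W[0:185,265:505].reshape(-1,3);A=A[np.isfinite(A[:,0])];B=A[(A[:,2]>.074)&(A[:,2]<.086)];print('rtop z',np.median(B[:,2]),cv2.minAreaRect(B[:,:2].astype(np.float32)*1000))
# slope
S=W[60:90,455:475].reshape(-1,3);S=np.vstack([S,W[120:180,380:390].reshape(-1,3),W[165:183,400:440].reshape(-1,3)])
a=np.linalg.lstsq(np.c_[S[:,:2],np.ones(len(S))],S[:,2],rcond=None)[0];r=S[:,2]-np.c_[S[:,:2],np.ones(len(S))]@a
k=abs(r)<.003;a=np.linalg.lstsq(np.c_[S[k,:2],np.ones(k.sum())],S[k,2],rcond=None)[0]
n=np.array([-a[0],-a[1],1]);n/=np.linalg.norm(n);print('n',n,k.mean(),np.degrees(np.arccos(n[2])),'yaw of -n horiz',np.degrees(np.arctan2(-n[1],-n[0])))
Q=W[12:60,430:475].reshape(-1,3);h=(Q-np.array([0,0,a[2]]))@n
print(np.histogram(h,bins=np.arange(-.004,.016,.002)))
B=Q[(h>.008)&(h<.013)];print('padtop',len(B),B.mean(0),h[(h>.008)&(h<.013)].mean())
cv2.imwrite('pics/w2z.png',cv2.resize(Z['p'][10:160,310:490,::-1],None,fx=4,fy=4,interpolation=2))
E
```

```text
[215 215 215 216 216 217 210 163 164 167 167 167 167 167 168 167 168 168
 168 167 168 168 168 150 116 161 191 218 216 215 216 216]
well ((334.27557373046875, 130.31361389160156), (18.87228012084961, 21.120023727416992), 12.449504852294922) ((508.25213623046875, 40.81321716308594), (21.90553092956543, 23.922422409057617), 89.97026824951172)
tall 275 [0.41424249 0.27669856 0.11768513] ((413.4208984375, 277.9085693359375), 9.695195198059082)
block ((462.4717102050781, 286.9360046386719), (160.37953186035156, 51.63733673095703), 10.244712829589844)
rtop z 0.08048449678673364 ((555.5579833984375, 48.5496711730957), (120.37439727783203, 194.40472412109375), 88.4305648803711)
 ** On entry to DLASCL parameter number  4 had an illegal value
 ** On entry to DLASCL parameter number  4 had an illegal valueTraceback (most recent call last):
  File "<stdin>", line 12, in <module>
    x, resids, rank, s = _umath_linalg.lstsq(a, b, rcond,
                         ~~~~~~~~~~~~~~~~~~~^^^^^^^^^^^^^
                                             signature=signature)
                                             ^^^^^^^^^^^^^^^^^^^^
    raise LinAlgError("SVD did not converge in Linear Least Squares")
numpy.linalg.LinAlgError: SVD did not converge in Linear Least Squares
```

```bash
python3 - <<'E'
from h import *
Z=load('wrist2.npz');W=cloud(Z)
S=W[60:90,455:475].reshape(-1,3);S=np.vstack([S,W[120:180,380:390].reshape(-1,3),W[165:183,400:440].reshape(-1,3)])
S=S[np.isfinite(S[:,0])&(S[:,2]>.01)]
k=np.ones(len(S),bool)
for _ in range(5):
    a=np.linalg.lstsq(np.c_[S[k,:2],np.ones(k.sum())],S[k,2],rcond=None)[0];r=S[:,2]-np.c_[S[:,:2],np.ones(len(S))]@a;k=abs(r)<max(.002,np.median(abs(r))*2)
n=np.array([-a[0],-a[1],1]);n/=np.linalg.norm(n);print('n',n,k.mean(),np.degrees(np.arccos(n[2])),'yaw of -n horiz',np.degrees(np.arctan2(-n[1],-n[0])))
Q=W[12:60,430:475].reshape(-1,3);Q=Q[np.isfinite(Q[:,0])];h=(Q-np.array([0,0,a[2]]))@n
print(np.histogram(h,bins=np.arange(-.004,.016,.002)))
B=Q[(h>.008)&(h<.013)];print('padtop',len(B),B.mean(0),h[(h>.008)&(h<.013)].mean(),cv2.minEnclosingCircle(B[:,:2].astype(np.float32)*1000))
cv2.imwrite('pics/w2z.png',cv2.resize(Z['p'][10:160,310:490,::-1],None,fx=4,fy=4,interpolation=2))
for yaw in(88.4,88.5):
  t=np.radians(yaw);rx=np.array([np.cos(t),np.sin(t)]);ry=np.array([-rx[1],rx[0]])
  print('pad pred',np.array([.5083,.0408])-.113*rx-.130*ry)
delta([.45,.05,.28],down(10.25),[.51,.05,.28],down(10.25))
E
```

```text
n [-0.0090776  -0.34120647  0.93994454] 0.9858044164037855 19.957754756228866 yaw of -n horiz 88.47603867888849
(array([   1,  755, 1028,   97,   19,   24,  144,   86,    0]), array([-0.004, -0.002,  0.   ,  0.002,  0.004,  0.006,  0.008,  0.01 ,
        0.012,  0.014]))
padtop 230 [ 0.63488713 -0.07600778  0.05512716] 0.009776874117680887 ((634.776611328125, -76.09154510498047), 10.087303161621094)
pad pred [ 0.63509417 -0.07578576]
pad pred [ 0.63529746 -0.07556428]
dp [59.  10.7  0. ] turn [0. 0. 0.]
```

View pics/w2z.png

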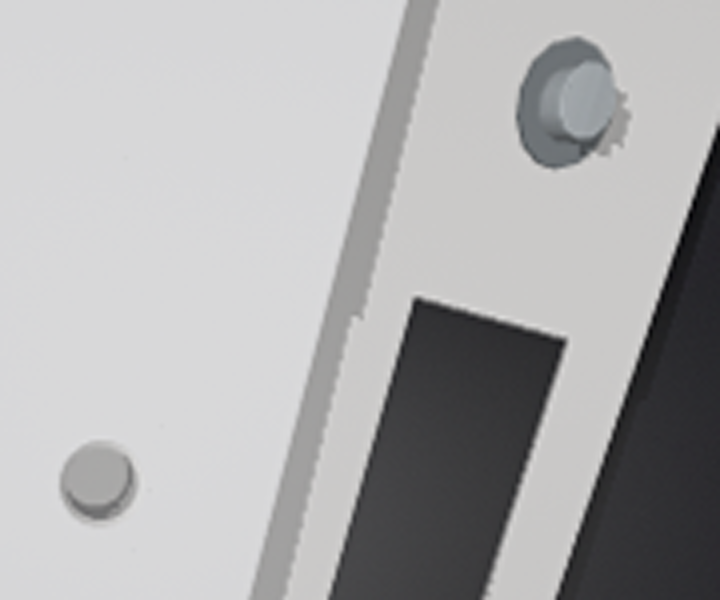

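```bash
cat >> h.py <<'E'
def comp(p,R,dp,turn): return p+R@np.array(dp)/1000, R@Ro.from_rotvec(turn,degrees=True).as_matrix()
def getcmd():
    d=json.load(open('cmd.json'));return np.array(d['p']),np.array(d['R'])
def setcmd(p,R): json.dump({'p':list(map(float,p)),'R':np.array(R).tolist()},open('cmd.json','w'))
def moved(dp,turn=(0,0,0)):
    p,R=comp(*getcmd(),dp,turn);setcmd(p,R);return p,R
E
python3 - <<'E'
from h import *
p,R=comp(np.array([.27,-.564,.234]),down(np.degrees(np.arctan2(.432,.9018))),[271,-196,-46],[0,0,15.35])
p,R=comp(p,R,[80,-310,0],[0,0,0]);setcmd(p,R);print(p,R)
delta(p,R,[.4132,.278,.2],down(10.25));delta(p,R,[.4132,.278,.085],down(10.25))
E
```

```text
[0.45330736 0.04913091 0.28      ] [[ 0.98405196  0.17788127  0.        ]
 [ 0.17788127 -0.98405196  0.        ]
 [ 0.          0.         -1.        ]]
dp [   1.2 -232.4   80. ] turn [ 0.  0. -0.]
dp [   1.2 -232.4  195. ] turn [ 0.  0. -0.]
```

jog_arm:
  rows:
    - {"dp": [0, -30, 0], "turn": [0, 0, 0], "grip": 1}
    - {"dp": [0, -75, 20], "turn": [0, 0, 0], "grip": 1}
    - {"dp": [1, -120, 40], "turn": [0, 0, 0], "grip": 1}
    - {"dp": [1, -165, 60], "turn": [0, 0, 0], "grip": 1}
    - {"dp": [1.2, -205, 80], "turn": [0, 0, 0], "grip": 1}
    - {"dp": [1.2, -232.4, 90], "turn": [0, 0, 0], "grip": 1}
    - {"dp": [1.2, -232.4, 100], "turn": [0, 0, 0], "grip": 1}
    - {"dp": [1.2, -232.4, 100], "turn": [0, 0, 0], "grip": 1}
    - {"dp": [1.2, -232.4, 100], "turn": [0, 0, 0], "grip": 1}

```text
time_s: 3.05
position: [0.4141, 0.2769, 0.1795]
tcp_rot: [[0.984, 0.176, -0.0], [0.176, -0.984, -0.001], [-0.0, 0.001, -1.0]]
force: [0.2, -0.1, -0.1]
opening: 1.004
```

```bash
python3 - <<'E'
from h import *
moved([1.2,-232.4,100])
s=snap('wrist',3);print(s['position'],getcmd()[0])
E
```

```text
[0.41406854 0.2768906  0.1795323 ] [0.41314862 0.27803805 0.18      ]
```

View pics/wrist3.png

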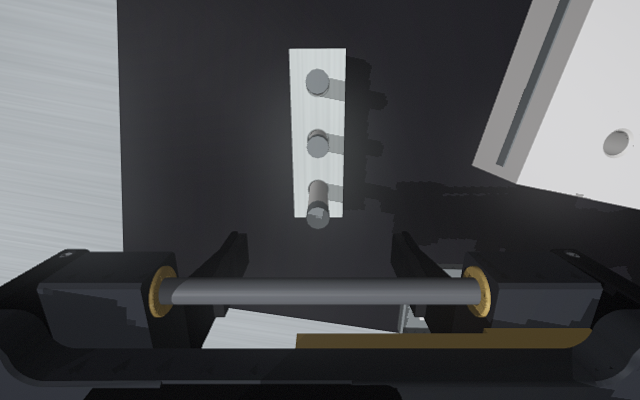

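jog_arm:
  rows:
    - {"dp": [0, 0, 25], "turn": [0, 0, 0], "grip": 1}
    - {"dp": [0, 0, 55], "turn": [0, 0, 0], "grip": 1}
    - {"dp": [0, 0, 80], "turn": [0, 0, 0], "grip": 1}
    - {"dp": [0, 0, 95], "turn": [0, 0, 0], "grip": 1}
    - {"dp": [0, 0, 95], "turn": [0, 0, 0], "grip": 1}
    - {"dp": [0, 0, 95], "turn": [0, 0, 0], "grip": 0}
    - {"dp": [0, 0, 95], "turn": [0, 0, 0], "grip": 0}
    - {"dp": [0, 0, 95], "turn": [0, 0, 0], "grip": 0}
    - {"dp": [0, 0, 95], "turn": [0, 0, 0], "grip": 0}
    - {"dp": [0, 0, 95], "turn": [0, 0, 0], "grip": 0}

```text
time_s: 4.1
position: [0.4134, 0.2786, 0.0851]
tcp_rot: [[0.984, 0.178, 0.001], [0.178, -0.984, 0.0], [0.001, -0.0, -1.0]]
force: [1.2, 0.7, 1.0]
opening: 0.635
```

jog_arm:
  rows:
    - {"dp": [0, 0, 0], "turn": [0, 0, 0], "grip": 0}
    - {"dp": [0, 0, 0], "turn": [0, 0, 0], "grip": 0}
    - {"dp": [0, 0, 0], "turn": [0, 0, 0], "grip": 0}
    - {"dp": [0, 0, 0], "turn": [0, 0, 0], "grip": 0}

```text
time_s: 4.5
position: [0.4131, 0.2784, 0.0845]
tcp_rot: [[0.984, 0.178, -0.0], [0.178, -0.984, -0.0], [-0.0, 0.0, -1.0]]
force: [-0.0, -1.0, -0.9]
opening: 0.263
```

jog_arm:
  rows:
    - {"dp": [0, 0, 0], "turn": [0, 0, 0], "grip": 0}
    - {"dp": [0, 0, 0], "turn": [0, 0, 0], "grip": 0}
    - {"dp": [0, 0, 0], "turn": [0, 0, 0], "grip": 0}

```text
time_s: 4.8
position: [0.4131, 0.2784, 0.0845]
tcp_rot: [[0.984, 0.178, -0.0], [0.178, -0.984, -0.0], [-0.0, 0.0, -1.0]]
force: [0.0, 0.5, 0.3]
opening: 0.204
```

jog_arm:
  rows:
    - {"dp": [0, 0, -10], "turn": [0, 0, 0], "grip": 0}
    - {"dp": [0, 0, -30], "turn": [0, 0, 0], "grip": 0}
    - {"dp": [0, 0, -60], "turn": [0, 0, 0], "grip": 0}
    - {"dp": [0, 0, -90], "turn": [0, 0, 0], "grip": 0}
    - {"dp": [0, 0, -115], "turn": [0, 0, 0], "grip": 0}
    - {"dp": [0, 0, -125], "turn": [0, 0, 0], "grip": 0}
    - {"dp": [0, 0, -125], "turn": [0, 0, 0], "grip": 0}
    - {"dp": [0, 0, -125], "turn": [0, 0, 0], "grip": 0}

```text
time_s: 5.6
position: [0.4125, 0.2782, 0.209]
tcp_rot: [[0.984, 0.178, -0.001], [0.178, -0.984, -0.0], [-0.001, 0.0, -1.0]]
force: [-0.1, -0.2, 0.2]
opening: 0.196
```

```bash
python3 - <<'E'
from h import *
moved([0,0,95]);p,R=moved([0,0,-125])
s=snap('wrist',4);print(s['position'],p,s['opening'],s['force'])
delta(p,R,[.5083,.0408,.21],down(10.25))
E
```

```text
[0.41251863 0.27816673 0.20897764] [0.41314862 0.27803805 0.21      ] 0.19574917148364365 [-0.08865088 -0.22341819  0.16336632]
dp [ 51.4 250.4   0. ] turn [ 0.  0. -0.]
```

View pics/wrist4.png

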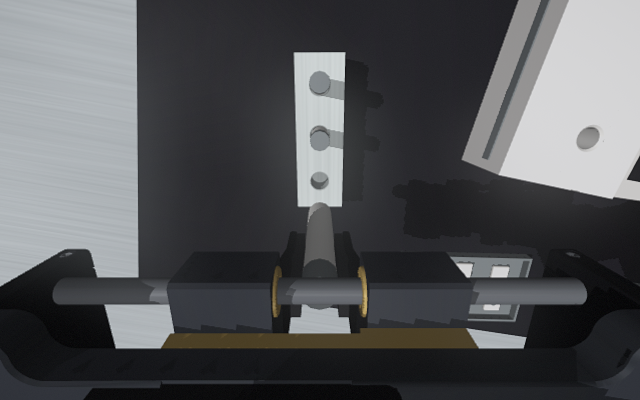

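jog_arm:
  rows:
    - {"dp": [4, 20, 0], "turn": [0, 0, 0], "grip": 0}
    - {"dp": [12, 55, 0], "turn": [0, 0, 0], "grip": 0}
    - {"dp": [20, 95, 0], "turn": [0, 0, 0], "grip": 0}
    - {"dp": [28, 135, 0], "turn": [0, 0, 0], "grip": 0}
    - {"dp": [36, 175, 0], "turn": [0, 0, 0], "grip": 0}
    - {"dp": [44, 215, 10], "turn": [0, 0, 0], "grip": 0}
    - {"dp": [50, 240, 20], "turn": [0, 0, 0], "grip": 0}
    - {"dp": [51.4, 250.4, 30], "turn": [0, 0, 0], "grip": 0}
    - {"dp": [51.4, 250.4, 40], "turn": [0, 0, 0], "grip": 0}
    - {"dp": [51.4, 250.4, 40], "turn": [0, 0, 0], "grip": 0}

```text
time_s: 6.65
position: [0.5059, 0.0422, 0.1673]
tcp_rot: [[0.984, 0.178, -0.006], [0.178, -0.984, 0.001], [-0.006, -0.002, -1.0]]
force: [-1.1, 0.3, 0.5]
opening: 0.197
```

jog_arm:
  rows:
    - {"dp": [0, 0, 0], "turn": [0, 0, 0], "grip": 0}
    - {"dp": [0, 0, 0], "turn": [0, 0, 0], "grip": 0}

```text
time_s: 6.85
position: [0.508, 0.0424, 0.1698]
tcp_rot: [[0.984, 0.18, 0.0], [0.18, -0.984, 0.0], [0.0, -0.0, -1.0]]
force: [0.5, 0.2, -0.5]
opening: 0.194
```

```bash
python3 - <<'E'
from h import *
p,R=moved([51.4,250.4,40])
s=snap('wrist',5);print(s['position'],p,s['opening'],s['force'])
snap('scene',5);Z=load('scene5.npz')
cv2.imwrite('pics/s5z.png',cv2.resize(Z['p'][100:280,250:450,::-1],None,fx=3.3,fy=3.3,interpolation=2))
E
```

```text
[0.50797319 0.04243024 0.16980236] [0.50827036 0.04077453 0.17      ] 0.19370004113510345 [ 0.46451854  0.21190042 -0.52508824]
```

View pics/wrist5.png

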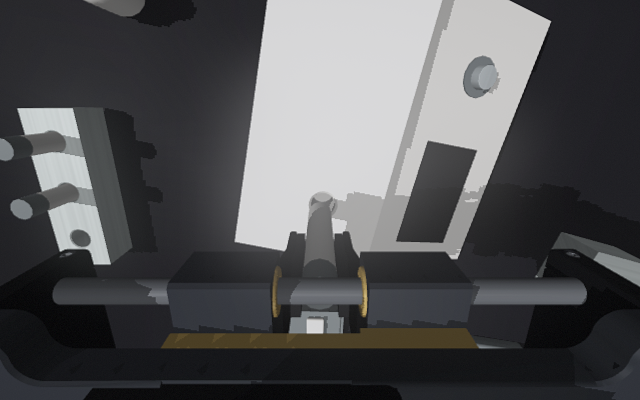

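View pics/s5z.png

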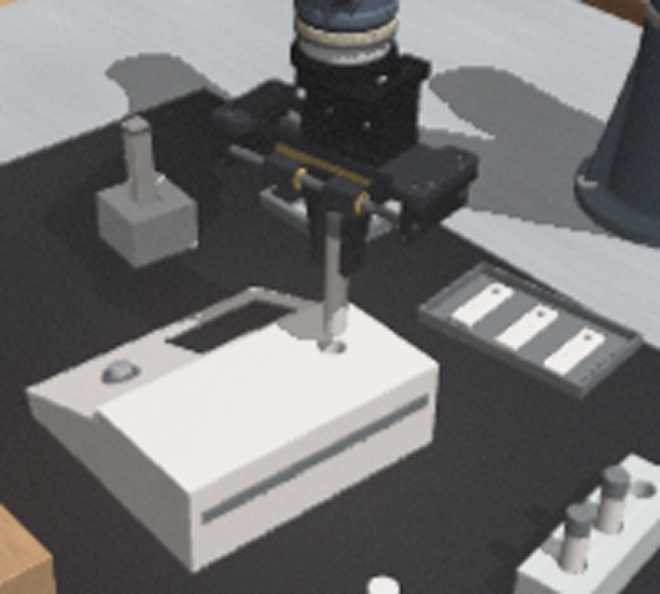

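jog_arm:
  rows:
    - {"dp": [0, 0, 4], "turn": [0, 0, 0], "grip": 0}
    - {"dp": [0, 0, 8], "turn": [0, 0, 0], "grip": 0}
    - {"dp": [0, 0, 12], "turn": [0, 0, 0], "grip": 0}
    - {"dp": [0, 0, 16], "turn": [0, 0, 0], "grip": 0}
    - {"dp": [0, 0, 20], "turn": [0, 0, 0], "grip": 0}
    - {"dp": [0, 0, 20], "turn": [0, 0, 0], "grip": 0}

```text
time_s: 7.55
position: [0.508, 0.0411, 0.1488]
tcp_rot: [[0.984, 0.178, -0.001], [0.178, -0.984, 0.0], [-0.001, -0.0, -1.0]]
force: [0.3, 0.2, 0.4]
opening: 0.2
```

```bash
python3 - <<'E'
from h import *
p,R=moved([0,0,20])
s=snap('wrist',6);print(s['position'],p,s['opening'],s['force'],s['moment'])
Z=load('wrist6.npz');cv2.imwrite('pics/w6z.png',cv2.resize(Z['p'][160:300,250:400,::-1],None,fx=4,fy=4,interpolation=2))
E
```

```text
[0.50795989 0.04107867 0.14883866] [0.50827036 0.04077453 0.15      ] 0.19962294044821058 [0.28310776 0.20689929 0.4331294 ] [0.0086578  0.02814081 0.0024767 ]
```

View pics/w6z.png

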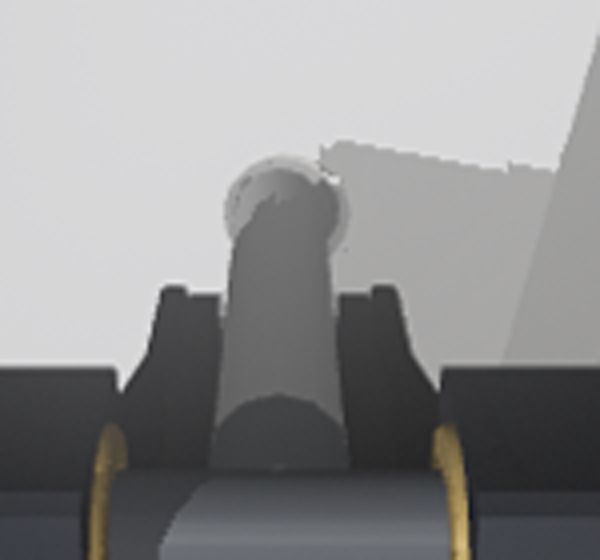

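jog_arm:
  rows:
    - {"dp": [0, 0, 4], "turn": [0, 0, 0], "grip": 0}
    - {"dp": [0, 0, 8], "turn": [0, 0, 0], "grip": 0}
    - {"dp": [0, 0, 12], "turn": [0, 0, 0], "grip": 0}
    - {"dp": [0, 0, 16], "turn": [0, 0, 0], "grip": 0}
    - {"dp": [0, 0, 20], "turn": [0, 0, 0], "grip": 0}
    - {"dp": [0, 0, 24], "turn": [0, 0, 0], "grip": 0}
    - {"dp": [0, 0, 27], "turn": [0, 0, 0], "grip": 0}
    - {"dp": [0, 0, 27], "turn": [0, 0, 0], "grip": 0}

```text
time_s: 8.4
position: [0.5081, 0.0412, 0.1221]
tcp_rot: [[0.984, 0.178, -0.001], [0.178, -0.984, 0.0], [-0.001, -0.0, -1.0]]
force: [0.3, -0.1, -1.3]
opening: 0.202
```

jog_arm:
  rows:
    - {"dp": [0, 0, 2], "turn": [0, 0, 0], "grip": 0}
    - {"dp": [0, 0, 4], "turn": [0, 0, 0], "grip": 0}
    - {"dp": [0, 0, 5.5], "turn": [0, 0, 0], "grip": 0}
    - {"dp": [0, 0, 5.5], "turn": [0, 0, 0], "grip": 0}

```text
time_s: 8.8
position: [0.5082, 0.0412, 0.1169]
tcp_rot: [[0.984, 0.178, -0.0], [0.178, -0.984, 0.0], [-0.0, -0.0, -1.0]]
force: [0.1, 0.4, -0.3]
opening: 0.199
```

jog_arm:
  rows:
    - {"dp": [0, 0, 1], "turn": [0, 0, 0], "grip": 0}
    - {"dp": [0, 0, 1.5], "turn": [0, 0, 0], "grip": 0}
    - {"dp": [0, 0, 1.5], "turn": [0, 0, 0], "grip": 0}

```text
time_s: 9.1
position: [0.5085, 0.0412, 0.1164]
tcp_rot: [[0.984, 0.178, 0.001], [0.178, -0.984, -0.0], [0.001, 0.0, -1.0]]
force: [-1.1, -0.3, 5.6]
opening: 0.196
```

jog_arm:
  rows:
    - {"dp": [0, 0, -0.5], "turn": [0, 0, 0], "grip": 0.6}
    - {"dp": [0, 0, -0.5], "turn": [0, 0, 0], "grip": 0.6}
    - {"dp": [0, 0, -0.5], "turn": [0, 0, 0], "grip": 0.6}
    - {"dp": [0, 0, -0.5], "turn": [0, 0, 0], "grip": 0.6}
    - {"dp": [0, 0, -0.5], "turn": [0, 0, 0], "grip": 0.6}
    - {"dp": [0, 0, -15], "turn": [0, 0, 0], "grip": 0.6}
    - {"dp": [0, 0, -45], "turn": [0, 0, 0], "grip": 0.6}
    - {"dp": [0, 0, -85], "turn": [0, 0, 0], "grip": 0.6}
    - {"dp": [0, 0, -110], "turn": [0, 0, 0], "grip": 0.6}
    - {"dp": [0, 0, -120], "turn": [0, 0, 0], "grip": 0.6}

```text
time_s: 10.1
position: [0.5097, 0.041, 0.2381]
tcp_rot: [[0.984, 0.178, 0.005], [0.178, -0.984, -0.001], [0.005, 0.002, -1.0]]
force: [0.5, -0.5, 0.1]
opening: 0.602
```

```bash
python3 - <<'E'
from h import *
moved([0,0,27]);moved([0,0,7]);p,R=moved([0,0,-120])
print(p);s=snap('scene',7);Z=load('scene7.npz');print(s['position'],s['opening'],s['force'])
cv2.imwrite('pics/s7z.png',cv2.resize(Z['p'][100:280,250:450,::-1],None,fx=3.3,fy=3.3,interpolation=2))
W=cloud(Z);A=W.reshape(-1,3);k=(np.hypot(A[:,0]-.508,A[:,1]-.041)<.02)&(A[:,2]>.09)&(A[:,2]<.18);print(A[k].max(0),k.sum(),A[k].mean(0))
delta(p,R,[.461,-.279,.2],down(-5.6))
E
```

```text
[0.50827036 0.04077453 0.236     ]
[0.50973475 0.04104486 0.2381296 ] 0.6015561784871416 [ 0.49408395 -0.4524421   0.11199335]
[0.51953958 0.05215    0.15282291] 155 [0.5119604  0.04539508 0.12451864]
dp [-103.4  306.3   36. ] turn [ 0.    0.   15.85]
```

View pics/s7z.png

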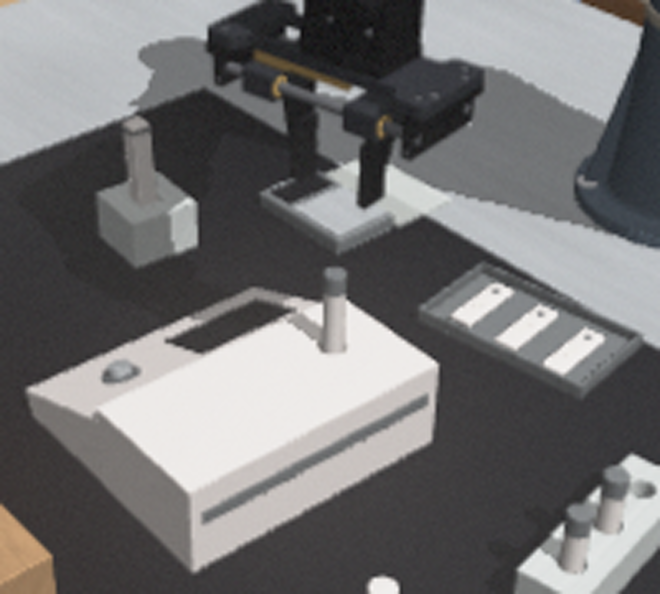

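jog_arm:
  rows:
    - {"dp": [-10, 30, 0], "turn": [0, 0, 2], "grip": 0.8}
    - {"dp": [-25, 75, 0], "turn": [0, 0, 4], "grip": 0.8}
    - {"dp": [-40, 120, 5], "turn": [0, 0, 7], "grip": 0.8}
    - {"dp": [-55, 165, 10], "turn": [0, 0, 10], "grip": 0.8}
    - {"dp": [-70, 210, 20], "turn": [0, 0, 13], "grip": 0.8}
    - {"dp": [-85, 255, 30], "turn": [0, 0, 15.85], "grip": 0.8}
    - {"dp": [-97, 290, 36], "turn": [0, 0, 15.85], "grip": 0.8}
    - {"dp": [-103.4, 306.3, 36], "turn": [0, 0, 15.85], "grip": 0.8}
    - {"dp": [-103.4, 306.3, 36], "turn": [0, 0, 15.85], "grip": 0.8}
    - {"dp": [-103.4, 306.3, 36], "turn": [0, 0, 15.85], "grip": 0.8}

```text
time_s: 11.15
position: [0.4606, -0.2772, 0.1989]
tcp_rot: [[0.995, -0.098, -0.001], [-0.098, -0.995, 0.002], [-0.002, -0.002, -1.0]]
force: [-0.6, -0.8, -0.4]
opening: 0.799
```

```bash
python3 - <<'E'
from h import *
p,R=moved([-103.4,306.3,36],[0,0,15.85])
s=snap('wrist',8);print(s['position'],p,s['opening'],s['force'])
E
```

```text
[ 0.46058782 -0.27722512  0.19886685] [ 0.46100442 -0.2790335   0.2       ] 0.7987034963303342 [-0.55139336 -0.84973252 -0.38138802]
```

View pics/wrist8.png

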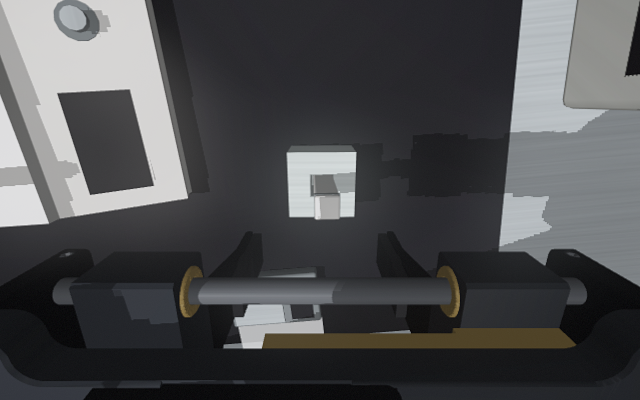

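jog_arm:
  rows:
    - {"dp": [0, 0, 20], "turn": [0, 0, 0], "grip": 0.8}
    - {"dp": [0, 0, 45], "turn": [0, 0, 0], "grip": 0.7}
    - {"dp": [0, 0, 75], "turn": [0, 0, 0], "grip": 0.7}
    - {"dp": [0, 0, 100], "turn": [0, 0, 0], "grip": 0.6}
    - {"dp": [0, 0, 109.5], "turn": [0, 0, 0], "grip": 0.5}
    - {"dp": [0, 0, 109.5], "turn": [0, 0, 0], "grip": 0.4}
    - {"dp": [0, 0, 109.5], "turn": [0, 0, 0], "grip": 0.35}
    - {"dp": [0, 0, 109.5], "turn": [0, 0, 0], "grip": 0.35}

```text
time_s: 12.0
position: [0.462, -0.2789, 0.0914]
tcp_rot: [[0.995, -0.097, 0.002], [-0.097, -0.995, -0.002], [0.002, 0.002, -1.0]]
force: [-0.3, -0.9, -0.2]
opening: 0.381
```

```bash
python3 - <<'E'
from h import *
p,R=moved([0,0,109.5])
s=snap('wrist',9);print(s['position'],p,s['opening'],s['force'])
Z=load('wrist9.npz');cv2.imwrite('pics/w9z.png',cv2.resize(Z['p'][120:320,200:440,::-1],None,fx=3,fy=3,interpolation=2))
E
```

```text
[ 0.46198942 -0.27894028  0.09141748] [ 0.46100442 -0.2790335   0.0905    ] 0.381115333880247 [-0.33305825 -0.91797302 -0.20747697]
```

View pics/w9z.png

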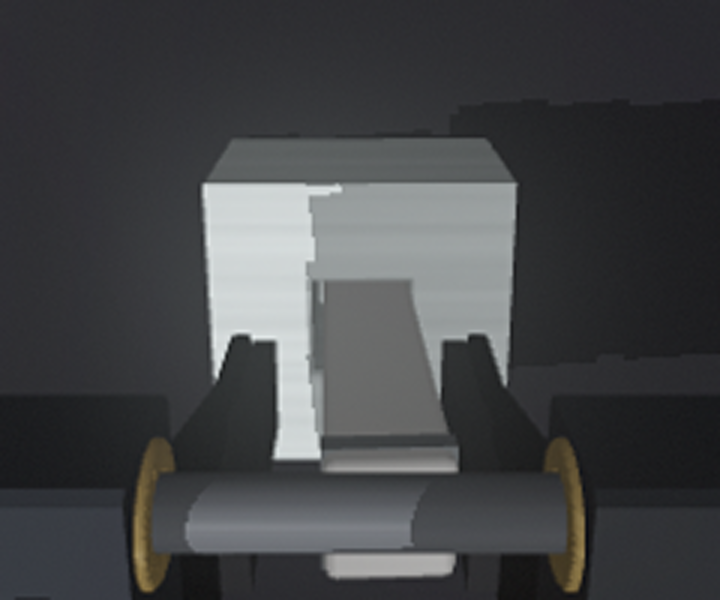

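```bash
python3 - <<'E'
from h import *
for n in('wrist2','wrist8','wrist9'):
    Z=load(n+'.npz');W=cloud(Z).reshape(-1,3)
    k=(np.hypot(W[:,0]-.461,W[:,1]+.279)<.06);A=W[k]
    B=A[(A[:,2]>.044)&(A[:,2]<.056)];print(n,'stand',cv2.minAreaRect(B[:,:2].astype(np.float32)*1000))
    for lo,hi in((.06,.075),(.075,.09),(.09,.105),(.105,.12),(.122,.14)):
        B=A[(A[:,2]>lo)&(A[:,2]<hi)&(np.hypot(A[:,0]-.461,A[:,1]+.279)<.016)]
        if len(B)>5:print(lo,len(B),B.mean(0).round(4),B[:,:2].min(0).round(4),B[:,:2].max(0).round(4))
E
```

```text
wrist2 stand ((460.49200439453125, -278.39483642578125), (72.46399688720703, 70.02587890625), 84.57087707519531)
0.06 167 [ 0.4624 -0.2699  0.0676] [ 0.4516 -0.2859] [ 0.4713 -0.2666]
0.075 188 [ 0.4622 -0.27    0.0827] [ 0.4512 -0.2873] [ 0.4712 -0.2665]
0.09 203 [ 0.4624 -0.27    0.0976] [ 0.4517 -0.2869] [ 0.4712 -0.2669]
0.105 239 [ 0.4624 -0.2701  0.1125] [ 0.4511 -0.2878] [ 0.4713 -0.2669]
0.122 452 [ 0.4613 -0.275   0.1297] [ 0.4504 -0.2891] [ 0.4716 -0.2663]
wrist8 stand ((460.91998291015625, -278.94671630859375), (70.10672760009766, 70.38125610351562), 84.5176010131836)
0.06 60 [ 0.4726 -0.2817  0.068 ] [ 0.4705 -0.2918] [ 0.4737 -0.2724]
0.075 83 [ 0.4721 -0.2801  0.0833] [ 0.4577 -0.2898] [ 0.4742 -0.2712]
0.09 77 [ 0.4734 -0.2811  0.0977] [ 0.4673 -0.2892] [ 0.4747 -0.2723]
0.105 76 [ 0.4742 -0.2813  0.1123] [ 0.4733 -0.2887] [ 0.4752 -0.2742]
0.122 621 [ 0.4657 -0.2829  0.1308] [ 0.4547 -0.2936] [ 0.476  -0.2726]
wrist9 stand ((460.8109130859375, -278.8128662109375), (70.18162536621094, 70.86286163330078), 84.71978759765625)
0.06 252 [ 0.4726 -0.2815  0.0677] [ 0.4699 -0.2918] [ 0.4738 -0.272 ]
0.075 298 [ 0.4729 -0.2816  0.0829] [ 0.4592 -0.295 ] [ 0.4743 -0.2726]
0.09 363 [ 0.4733 -0.2819  0.0977] [ 0.4588 -0.295 ] [ 0.475  -0.2731]
0.105 428 [ 0.4741 -0.2814  0.1127] [ 0.4727 -0.2896] [ 0.4756 -0.2737]
0.122 766 [ 0.4669 -0.2818  0.1293] [ 0.4535 -0.2944] [ 0.4762 -0.2724]
```

jog_arm:
  rows:
    - {"dp": [1, 0.5, 0], "turn": [0, -1, 0], "grip": 0.38}
    - {"dp": [2.3, 0.5, 0], "turn": [0, -1.9, 0], "grip": 0.38}
    - {"dp": [2.3, 0.5, 0], "turn": [0, -1.9, 0], "grip": 0.38}
    - {"dp": [2.3, 0.5, 0], "turn": [0, -1.9, 0], "grip": 0}
    - {"dp": [2.3, 0.5, 0], "turn": [0, -1.9, 0], "grip": 0}
    - {"dp": [2.3, 0.5, 0], "turn": [0, -1.9, 0], "grip": 0}
    - {"dp": [2.3, 0.5, 0], "turn": [0, -1.9, 0], "grip": 0}
    - {"dp": [2.3, 0.5, 0], "turn": [0, -1.9, 0], "grip": 0}
    - {"dp": [2.3, 0.5, 0], "turn": [0, -1.9, 0], "grip": 0}

```text
time_s: 12.95
position: [0.4631, -0.2793, 0.09]
tcp_rot: [[0.995, -0.098, -0.033], [-0.098, -0.995, 0.004], [-0.033, -0.0, -0.999]]
force: [-0.1, 0.0, -0.6]
opening: 0.227
```

jog_arm:
  rows:
    - {"dp": [0, 0, -5], "turn": [0, 0, 0], "grip": 0}
    - {"dp": [0, 0, -15], "turn": [0, 0, 0], "grip": 0}
    - {"dp": [0, 0, -30], "turn": [0, 0, 0], "grip": 0}
    - {"dp": [0, 0, -55], "turn": [0, 0, 0], "grip": 0}
    - {"dp": [0, 0, -80], "turn": [0, 0, 0], "grip": 0}
    - {"dp": [0, 0, -105], "turn": [0, 0, 0], "grip": 0}
    - {"dp": [0, 0, -120], "turn": [0, 0, 0], "grip": 0}
    - {"dp": [0, 0, -120], "turn": [0, 0, 0], "grip": 0}
    - {"dp": [0, 0, -120], "turn": [0, 0, 0], "grip": 0}

```text
time_s: 13.85
position: [0.4672, -0.2796, 0.2104]
tcp_rot: [[0.995, -0.098, -0.032], [-0.097, -0.995, 0.003], [-0.033, 0.0, -0.999]]
force: [-0.3, 0.4, -0.7]
opening: 0.227
```

```bash
python3 - <<'E'
from h import *
moved([2.3,.5,0],[0,-1.9,0]);p,R=moved([0,0,-120])
s=snap('wrist',10);print(s['position'],p,s['opening'],s['force'],s['qvel'].round(1))
cv2.imwrite('pics/w10z.png',cv2.resize(load('wrist10.npz')['p'][120:320,200:440,::-1],None,fx=3,fy=3,interpolation=2))
Z=load('wrist10.npz');W=cloud(Z).reshape(-1,3)
L=(W-p)@R  # tool frame
k=(abs(L[:,0])<.03)&(abs(L[:,1])<.02)&(L[:,2]>.0)&(L[:,2]<.11);A=L[k]*1000
for lo in range(0,110,6):
    B=A[(A[:,2]>=lo)&(A[:,2]<lo+6)]
    if len(B):print(lo,len(B),'x med',np.median(B[:,0]).round(1),B[:,0].max().round(1),'y',B[:,1].min().round(1),B[:,1].max().round(1))
E
```

```text
[ 0.46715179 -0.27959878  0.21037975] [ 0.46720422 -0.2801442   0.21043403] 0.22741855333617447 [-0.25410852  0.3997302  -0.70985984] [-0.1  1.4  1.1 -0.  -0.1 -0.1]
0 314 x med 10.3 11.4 y -19.8 17.9
6 248 x med 10.2 11.2 y -19.5 17.6
12 124 x med 10.3 11.2 y -10.5 8.6
18 115 x med 10.3 11.0 y -10.8 8.9
24 110 x med 10.4 11.0 y -10.8 9.1
30 100 x med 10.3 11.0 y -10.6 8.9
36 88 x med 10.4 11.1 y -10.8 9.1
42 82 x med 10.3 10.9 y -10.4 8.8
48 54 x med 10.4 10.8 y -10.7 9.0
66 6 x med 4.1 4.7 y -2.8 1.2
72 17 x med 3.9 4.7 y -3.7 2.0
78 19 x med 3.8 4.4 y -4.6 2.9
```

View pics/w10z.png

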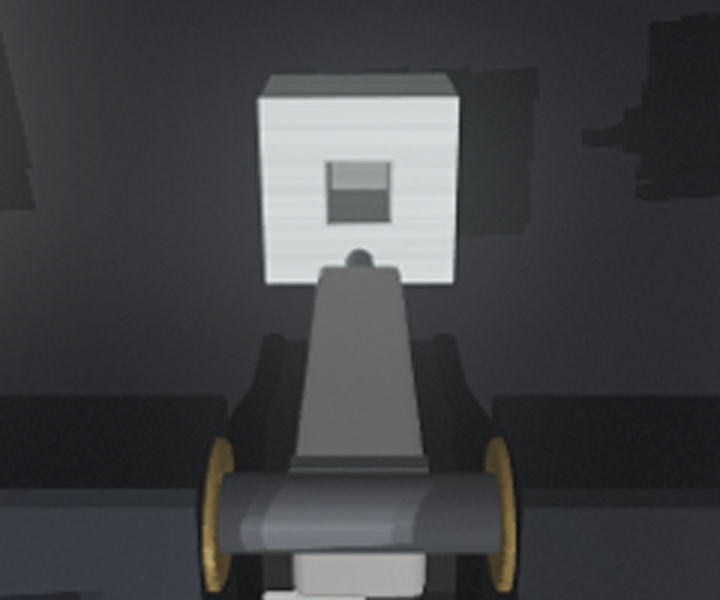

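```bash
cat >> h.py <<'E'
PAD=np.array([.635,-.0760,.0542]);NN=np.array([-.0092,-.3419,.9397]);NN/=np.linalg.norm(NN)
xx=np.array([.9996,-.027,0]);xx-=NN*(xx@NN);xx/=np.linalg.norm(xx)
RT=np.c_[xx,np.cross(-NN,xx),-NN]
def tcp_for(h,L=.0845,off=(.0002,0)): return PAD+NN*(h+L)-RT[:,0]*off[0]-RT[:,1]*off[1]
E
python3 - <<'E'
from h import *
p,R=getcmd();print(RT.round(3))
for h in(.06,.025):print(tcp_for(h));delta(p,R,tcp_for(h),RT)
E
```

```text
[[ 1.    -0.025  0.009]
 [-0.027 -0.939  0.342]
 [-0.    -0.342 -0.94 ]]
[ 0.63347068 -0.12539875  0.18998555]
dp [ 151.  -170.2   15.5] turn [19.92  1.17 -4.35]
[ 0.63379268 -0.11343235  0.15709632]
dp [ 151.2 -182.2   48.4] turn [19.92  1.17 -4.35]
```

jog_arm:
  rows:
    - {"dp": [15, -17, -5], "turn": [2, 0.1, -0.4], "grip": 0}
    - {"dp": [40, -45, -10], "turn": [5, 0.3, -1.1], "grip": 0}
    - {"dp": [68, -75, -10], "turn": [8, 0.5, -1.75], "grip": 0}
    - {"dp": [95, -108, -5], "turn": [12, 0.7, -2.6], "grip": 0}
    - {"dp": [122, -138, 5], "turn": [16, 0.95, -3.5], "grip": 0}
    - {"dp": [143, -160, 12], "turn": [19, 1.1, -4.1], "grip": 0}
    - {"dp": [151, -170.2, 15.5], "turn": [19.92, 1.17, -4.35], "grip": 0}
    - {"dp": [151, -170.2, 15.5], "turn": [19.92, 1.17, -4.35], "grip": 0}
    - {"dp": [151, -170.2, 15.5], "turn": [19.92, 1.17, -4.35], "grip": 0}
    - {"dp": [151, -170.2, 15.5], "turn": [19.92, 1.17, -4.35], "grip": 0}

```text
time_s: 14.9
position: [0.6328, -0.1258, 0.1899]
tcp_rot: [[1.0, -0.026, 0.009], [-0.028, -0.94, 0.341], [-0.0, -0.341, -0.94]]
force: [0.1, 0.4, -1.5]
opening: 0.229
```

```bash
python3 - <<'E'
from h import *
p,R=moved([151,-170.2,15.5],[19.92,1.17,-4.35])
s=snap('wrist',11);print(s['position'],p,s['opening'],s['force'],s['qvel'].round(1));print(s['tcp_rot'].round(4),R.round(4))
Z=load('wrist11.npz');cv2.imwrite('pics/w11z.png',cv2.resize(Z['p'][100:320,200:440,::-1],None,fx=2.7,fy=2.7,interpolation=2))
W=cloud(Z).reshape(-1,3);L=(W-p)@R*1000
k=(abs(L[:,0])<30)&(abs(L[:,1])<18)&(L[:,2]>0)&(L[:,2]<85);A=L[k]
for lo in range(12,85,6):
    B=A[(A[:,2]>=lo)&(A[:,2]<lo+6)]
    if len(B):print(lo,len(B),np.median(B[:,0]).round(1),B[:,1].min().round(1),B[:,1].max().round(1))
h=(W-PAD)@NN;q=W[np.linalg.norm(W-PAD,axis=1)<.016];hq=(q-PAD)@NN
print('pad',len(q),np.histogram(hq,bins=np.arange(-.012,.006,.002)));B=q[hq>-.003];print(B.mean(0),cv2.minAreaRect(((B-p)@R)[:,:2].astype(np.float32)*1000),cv2.minEnclosingCircle(((B-p)@R)[:,:2].astype(np.float32)*1000),((B-p)@R)[:,2].mean())
E
```

```text
[ 0.63276348 -0.12581913  0.18991433] [ 0.63350788 -0.12544378  0.18993612] 0.22861130883189623 [ 0.08806131  0.42600476 -1.48653369] [-0.2 -0.5 -0.3  0.4 -0.   0.1]
[[ 9.996e-01 -2.610e-02  9.200e-03]
 [-2.770e-02 -9.397e-01  3.410e-01]
 [-3.000e-04 -3.411e-01 -9.400e-01]] [[ 0.9996 -0.0253  0.0092]
 [-0.0269 -0.9394  0.3419]
 [-0.     -0.342  -0.9397]]
12 126 9.8 -9.7 9.4
18 118 9.8 -10.0 9.6
24 104 9.8 -9.7 9.8
30 96 9.8 -9.8 9.7
36 90 9.8 -10.0 9.8
42 81 9.9 -9.7 9.5
48 54 9.9 -9.8 9.8
66 5 3.6 -1.2 2.0
72 20 3.4 -2.9 3.6
78 17 3.2 -3.7 3.7
pad 533 (array([  0,  64, 175,   9,  10,  45, 221,   9]), array([-0.012, -0.01 , -0.008, -0.006, -0.004, -0.002,  0.   ,  0.002,
        0.004]))
[ 0.63608321 -0.07677406  0.05453335] ((1.0086417198181152, 0.48749732971191406), (18.868120193481445, 18.756607055664062), 42.685970306396484) ((1.065032720565796, 0.4564369022846222), 9.724634170532227) 0.14390068504602865
```

View pics/w11z.png

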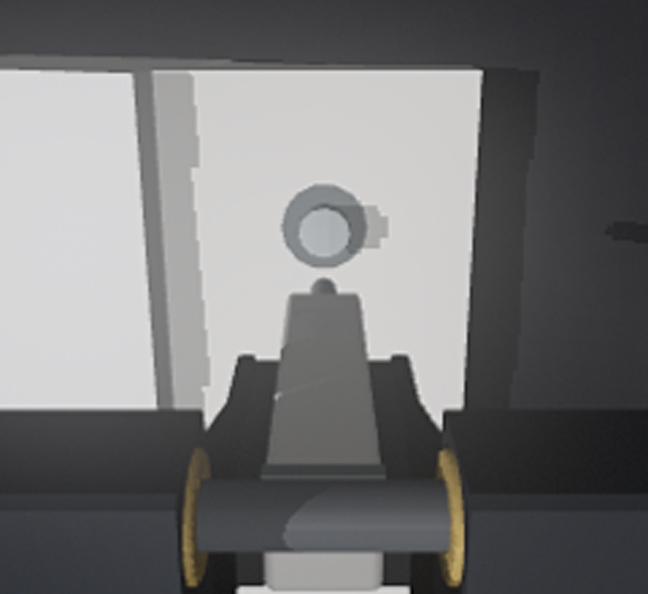

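jog_arm:
  rows:
    - {"dp": [0.4, 0.2, 10], "turn": [0, 0, 0], "grip": 0}
    - {"dp": [0.8, 0.4, 22], "turn": [0, 0, 0], "grip": 0}
    - {"dp": [1.2, 0.5, 34], "turn": [0, 0, 0], "grip": 0}
    - {"dp": [1.2, 0.5, 44], "turn": [0, 0, 0], "grip": 0}
    - {"dp": [1.2, 0.5, 51], "turn": [0, 0, 0], "grip": 0}
    - {"dp": [1.2, 0.5, 54], "turn": [0, 0, 0], "grip": 0}
    - {"dp": [1.2, 0.5, 54], "turn": [0, 0, 0], "grip": 0}
    - {"dp": [1.2, 0.5, 54], "turn": [0, 0, 0], "grip": 0}

```text
time_s: 15.75
position: [0.6356, -0.1072, 0.1388]
tcp_rot: [[1.0, -0.025, 0.01], [-0.027, -0.939, 0.342], [0.001, -0.342, -0.94]]
force: [0.9, -1.0, -0.3]
opening: 0.227
```

```bash
python3 - <<'E'
from h import *
p,R=moved([1.2,.5,54])
s=snap('wrist',12);print(s['position'],p,s['opening'],s['force'],s['force']@NN)
Z=load('wrist12.npz');cv2.imwrite('pics/w12z.png',cv2.resize(Z['p'][100:320,200:440,::-1],None,fx=2.7,fy=2.7,interpolation=2))
snap('scene',12);Z=load('scene12.npz');cv2.imwrite('pics/s12z.png',cv2.resize(Z['p'][100:280,200:400,::-1],None,fx=3.3,fy=3.3,interpolation=2))
E
```

```text
[ 0.63557468 -0.10721029  0.13879623] [ 0.63519091 -0.10748547  0.13902093] 0.2265070061447978 [ 0.92104087 -1.01628741 -0.30885399] 0.048764592529954735
```

View pics/w12z.png

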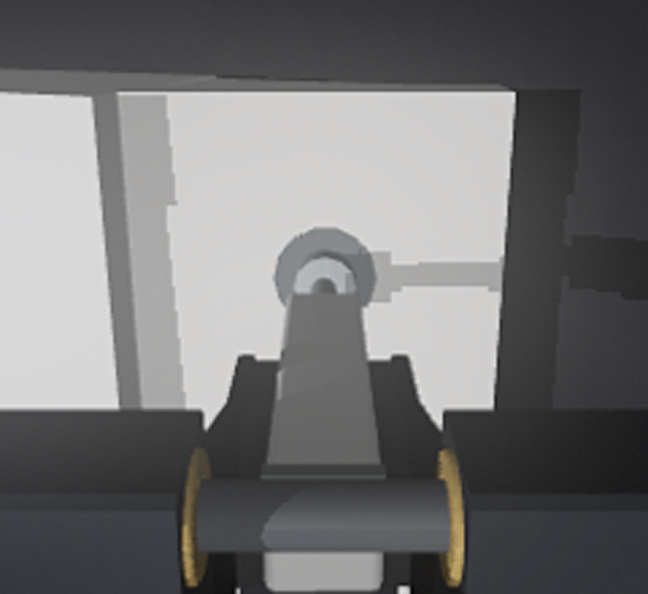

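View pics/s12z.png

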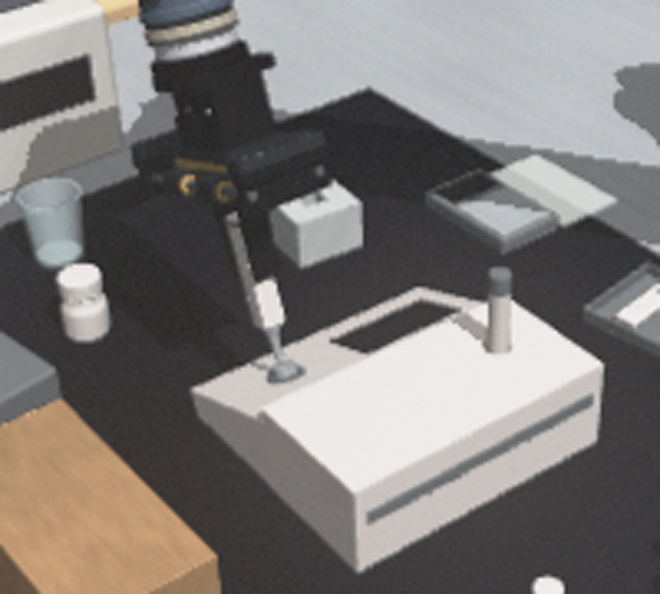

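jog_arm:
  rows:
    - {"dp": [0, 0, 2], "turn": [0, 0, 0], "grip": 0}
    - {"dp": [0, 0, 4], "turn": [0, 0, 0], "grip": 0}
    - {"dp": [0, 0, 5], "turn": [0, 0, 0], "grip": 0}
    - {"dp": [0, 0, 5], "turn": [0, 0, 0], "grip": 0}
    - {"dp": [0, 0, 5], "turn": [0, 0, 0], "grip": 0}

```text
time_s: 16.35
position: [0.6352, -0.1053, 0.1338]
tcp_rot: [[1.0, -0.025, 0.009], [-0.027, -0.939, 0.342], [-0.0, -0.342, -0.94]]
force: [0.3, -0.0, -1.6]
opening: 0.229
```

```bash
cat > meas.py <<'E'
from h import *
import sys
from rig import bot
tag=sys.argv[1];p,R=getcmd();F=[];P=[];out=[]
for i in range(6):
    s=snap('wrist',f'm{tag}_{i}');F.append(s['force']);P.append((s['position']-p)@R*1000)
    Z=load(f'wristm{tag}_{i}.npz');W=cloud(Z).reshape(-1,3);L=(W-p)@R*1000
    r=np.hypot(L[:,0]-.3,L[:,1]);z=L[:,2]
    a=(r>6)&(r<9.5)&(z>76)&(z<98)&(L[:,0]>3);b=(r>19)&(r<32)&(z>84)&(z<105)&(L[:,0]>0)
    za=z[a];out.append([np.median(za),np.median(z[b]),a.sum(),b.sum(),za.std()])
F=np.array(F);print('F mean',F.mean(0).round(2),'along n',(F@NN).mean().round(2),'+-',(F@NN).std().round(2),'pos err tool mm',np.mean(P,0).round(2))
print(np.array(out).round(2));o=np.mean(out,0);print('protrusion',o[1]-o[0],bot.read_state()['time_s'])
E
python3 - <<'E'
from h import *
moved([0,0,5])
E
python3 meas.py a
```

```text
F mean [ 0.25 -0.   -0.67] along n -0.63 +- 0.53 pos err tool mm [ 0.05 -0.22  0.54]
[[  85.62   94.61  150.   1372.      3.29]
 [  85.74   94.63  146.   1369.      3.28]
 [  85.5    94.65  146.   1373.      3.26]
 [  85.65   94.67  143.   1366.      3.28]
 [  85.34   94.67  143.   1370.      3.12]
 [  85.56   94.64  146.   1379.      3.23]]
protrusion 9.07682304466897 16.65
```

jog_arm:
  rows:
    - {"dp": [0, 0, 1], "turn": [0, 0, 0], "grip": 0}
    - {"dp": [0, 0, 2], "turn": [0, 0, 0], "grip": 0}
    - {"dp": [0, 0, 3], "turn": [0, 0, 0], "grip": 0}
    - {"dp": [0, 0, 3], "turn": [0, 0, 0], "grip": 0}
    - {"dp": [0, 0, 3], "turn": [0, 0, 0], "grip": 0}

```text
time_s: 17.15
position: [0.6355, -0.1045, 0.1313]
tcp_rot: [[1.0, -0.025, 0.01], [-0.027, -0.939, 0.342], [0.0, -0.342, -0.94]]
force: [-0.5, -0.6, 1.1]
opening: 0.23
```

```bash
python3 - <<'E'
from h import *
moved([0,0,3])
E
python3 meas.py b; python3 - <<'E'
from h import *
p,R=getcmd()
Z=load('wristmb_0.npz');W=cloud(Z).reshape(-1,3);L=(W-p)@R*1000
r=np.hypot(L[:,0]-.3,L[:,1]);
for lo,hi in((5,6.5),(6.5,8),(8,9.3),(9.3,11),(11,13),(13,16),(19,30)):
  k=(r>lo)&(r<hi)&(L[:,0]>2)&(L[:,2]>70);print(lo,hi,np.histogram(L[k,2],bins=np.arange(78,96,1.5))[0])
cv2.imwrite('pics/wmb.png',cv2.resize(Z['p'][160:260,260:380,::-1],None,fx=6,fy=6,interpolation=2))
E
```

```text
F mean [-0.01 -0.49  1.  ] along n 1.11 +- 0.56 pos err tool mm [ 0.18 -0.18  0.36]
[[  84.84   91.64  131.   1409.      2.49]
 [  84.49   91.63  127.   1401.      2.3 ]
 [  84.79   91.63  132.   1405.      2.43]
 [  84.79   91.65  129.   1405.      2.37]
 [  84.79   91.69  132.   1408.      2.39]
 [  84.77   91.63  132.   1414.      2.44]]
protrusion 6.903458990729945 17.45
5 6.5 [ 1  0  0 16 10  2  0  0  0  0  0]
6.5 8 [ 0  0  0 18 25  0  0  0  0  0  0]
8 9.3 [ 0  0  0 13 26 11 10  9 12  1  0]
9.3 11 [ 0  0  0  1  1  3  0 25 35  2  0]
11 13 [ 0  0  0  0  0  0  0 33 53  4  0]
13 16 [ 0  0  0  0  0  0  0 68 98 11  0]
19 30 [  0   0   0   0   0   0   0   4 445 622  13]
```

View pics/wmb.png

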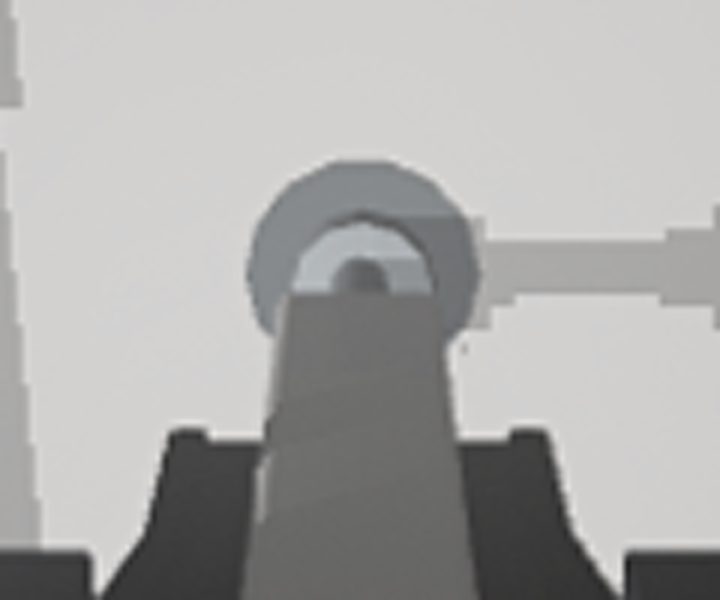

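jog_arm:
  rows:
    - {"dp": [0, 0, 0.8], "turn": [0, 0, 0], "grip": 0}
    - {"dp": [0, 0, 1.6], "turn": [0, 0, 0], "grip": 0}
    - {"dp": [0, 0, 1.6], "turn": [0, 0, 0], "grip": 0}
    - {"dp": [0, 0, 1.6], "turn": [0, 0, 0], "grip": 0}
    - {"dp": [0, 0, 1.6], "turn": [0, 0, 0], "grip": 0}

```text
time_s: 17.95
position: [0.6355, -0.1039, 0.1297]
tcp_rot: [[1.0, -0.025, 0.01], [-0.027, -0.939, 0.342], [0.0, -0.342, -0.94]]
force: [0.3, -1.1, 2.2]
opening: 0.225
```

```bash
python3 - <<'E'
from h import *
moved([0,0,1.6])
E
python3 meas.py c; python3 - <<'E'
from h import *
p,R=getcmd();T=[]
for i in range(6):
    Z=load(f'wristmc_{i}.npz');W=cloud(Z).reshape(-1,3);T.append((W-p)@R*1000)
L=np.vstack(T);r=np.hypot(L[:,0],L[:,1])
k=(r>4.8)&(r<8.5)&(L[:,0]>2)&(L[:,2]>81)&(L[:,2]<88);zt=np.median(L[k,2])
s=(r>19)&(r<30)&(L[:,0]>0)&(abs(L[:,2]-90)<3);g=(r>12)&(r<16)&(L[:,0]>0)&(abs(L[:,2]-90)<4)
print('top',zt,L[k,2].std(),'slope',np.median(L[s,2]),'ring',np.median(L[g,2]))
k=(r<14)&(abs(L[:,2]-zt)<1.2)&(L[:,0]>2);A=L[k]
print('x max pct',np.percentile(A[:,0],[95,98,99.5]),'y',np.percentile(A[:,1],[.5,2,98,99.5]))
q=(L[:,2]>60)&(L[:,2]<zt-1)&(r<9);
for lo in(66,70,74,78):
  B=L[q&(L[:,2]>=lo)&(L[:,2]<lo+4)]
  if len(B):print('nose',lo,len(B),np.percentile(B[:,0],90),np.percentile(B[:,1],[2,98]))
q=(L[:,2]>15)&(L[:,2]<48)&(r<16)&(abs(L[:,1])<8);B=L[q];print('handle slope deg',np.degrees(np.arctan(np.polyfit(B[:,2],B[:,0],1)[0])),np.median(B[:,0]))
k=s;c=np.linalg.lstsq(np.c_[L[s,:2],np.ones(s.sum())],L[s,2],rcond=None)[0];print('slope plane tilt rel tool deg',np.degrees(c[:2]))
E
```

```text
F mean [ 0.49 -1.1   2.1 ] along n 2.35 +- 0.5 pos err tool mm [ 0.17 -0.18  0.45]
[[  84.58   90.03  118.   1423.      1.75]
 [  84.47   90.08  121.   1428.      1.76]
 [  84.56   90.05  122.   1416.      1.82]
 [  84.61   90.06  117.   1417.      1.76]
 [  84.8    90.04  121.   1417.      1.83]
 [  84.55   90.05  118.   1418.      1.79]]
protrusion 5.455417616586715 18.25
top 84.15652463116419 0.7207419983768728 slope 90.05279527836487 ring 88.52888089449411
x max pct [8.63336013 8.8665382  9.10666292] y [-8.62336976 -8.58348376  8.13914989  8.99930496]
nose 70 53 4.942460100503529 [-2.66599666  1.34480598]
nose 74 87 4.821952475847619 [-3.51016569  3.01121733]
nose 78 92 4.695181734733701 [-4.37511013  3.06118285]
handle slope deg 0.05639802685532204 10.776772427052242
slope plane tilt rel tool deg [-0.12657454 -0.04304123]
```

```bash
python3 - <<'E'
from h import *
from scipy.optimize import least_squares
p,R=getcmd()
Z=load('wristmc_3.npz');P=Z['p'].astype(float);g=P.mean(2)
ri=np.mean([load(f'wristmc_{i}.npz')['p'].astype(float).mean(2) for i in range(6)],0)
def toPlane(u,v,zp):
    d=Z['R']@np.array([(u-Z['c'][0])/Z['f'],(v-Z['c'][1])/Z['f'],1]);o=(Z['t']-p)@R*1000;d=d@R
    return (o+d*(zp-o[2])/d[2])[:2]
from scipy.ndimage import map_coordinates
def toPix(L):
    X=(p+R@(np.array(L)/1000)-Z['t'])@Z['R'];return X[0]/X[2]*Z['f']+Z['c'][0],X[1]/X[2]*Z['f']+Z['c'][1]
def edge(zp,r0,r1,angs,pol):
    pts=[]
    for a in angs:
        rr=np.arange(r0,r1,.1);uv=np.array([toPix([r*np.cos(a)-.3,r*np.sin(a),zp]) for r in rr])
        s=map_coordinates(ri,[uv[:,1],uv[:,0]],order=1);gr=np.gradient(s)*pol;i=gr.argmax()
        if gr[i]>1.5:pts.append([rr[i]*np.cos(a)-.3,rr[i]*np.sin(a)])
    return np.array(pts)
for nm,zp,r0,r1,pol in(('ring',88.8,13,21,1),('pad',84.3,7.5,12,-1)):
    A=edge(zp,r0,r1,np.radians(np.arange(-80,81,4)),pol)
    f=least_squares(lambda q:np.hypot(A[:,0]-q[0],A[:,1]-q[1])-q[2],[0,0,10],loss='soft_l1',f_scale=.3)
    print(nm,len(A),f.x,np.median(abs(f.fun)))
s0=np.array([0,0,0.])
for z in(20,45):print(z,toPix([10.78,-10,z]),toPix([10.78,10,z]))
E
```

```text
ring 41 [ 0.26449907 -0.11312478 16.32728544] 0.10200026768831805
pad 41 [-0.70241537 -0.29401022  9.54789583] 0.14570292457439216
20 (np.float64(304.63721524156733), np.float64(225.54524145391662)) (np.float64(336.7061713476704), np.float64(225.4965572217038))
45 (np.float64(306.28012269594774), np.float64(211.43276798579708)) (np.float64(334.69892999094964), np.float64(211.38982767015523))
```

jog_arm:
  rows:
    - {"dp": [0, 0, -3], "turn": [0, 0, 0], "grip": 0}
    - {"dp": [0, 0, -7], "turn": [0, 0, 0], "grip": 0}
    - {"dp": [-1.2, 0, -8], "turn": [0, 0, 0], "grip": 0}
    - {"dp": [-1.2, 0, -8], "turn": [0, 0, 0], "grip": 0}
    - {"dp": [-1.2, 0, -7], "turn": [0, 0, 0], "grip": 0}
    - {"dp": [-1.2, 0, -5], "turn": [0, 0, 0], "grip": 0}
    - {"dp": [-1.2, 0, -3], "turn": [0, 0, 0], "grip": 0}
    - {"dp": [-1.2, 0, -1], "turn": [0, 0, 0], "grip": 0}
    - {"dp": [-1.2, 0, 0.1], "turn": [0, 0, 0], "grip": 0}
    - {"dp": [-1.2, 0, 0.1], "turn": [0, 0, 0], "grip": 0}

```text
time_s: 19.25
position: [0.634, -0.1037, 0.1296]
tcp_rot: [[1.0, -0.025, 0.009], [-0.027, -0.939, 0.342], [-0.0, -0.342, -0.94]]
force: [-1.2, -0.9, 2.3]
opening: 0.225
```

jog_arm:
  rows:
    - {"dp": [0, 0, 0], "turn": [0, 0, 0], "grip": 0}
    - {"dp": [0, 0, 0], "turn": [0, 0, 0], "grip": 0}
    - {"dp": [0, 0, 0], "turn": [0, 0, 0], "grip": 0}

```text
time_s: 19.55
position: [0.6341, -0.1038, 0.1296]
tcp_rot: [[1.0, -0.025, 0.009], [-0.027, -0.939, 0.342], [-0.0, -0.342, -0.94]]
force: [-1.8, -0.3, 2.3]
opening: 0.223
```

```bash
python3 - <<'E'
from h import *
moved([-1.2,0,.1])
E
python3 meas.py d; python3 - <<'E'
from h import *
p,R=getcmd();T=[]
for i in range(6):
    Z=load(f'wristmd_{i}.npz');W=cloud(Z).reshape(-1,3);T.append((W-p)@R*1000)
L=np.vstack(T);r=np.hypot(L[:,0],L[:,1])
k=(r>4.8)&(r<8.5)&(L[:,0]>2)&(L[:,2]>81)&(L[:,2]<88);zt=np.median(L[k,2])
s=(r>19)&(r<30)&(L[:,0]>0)&(abs(L[:,2]-90)<3)
print('top',zt,'slope',np.median(L[s,2]))
A=L[(r<14)&(abs(L[:,2]-zt)<1.2)&(L[:,0]>2)];print('xmax',np.percentile(A[:,0],[95,98,99.5]))
q=(L[:,2]>15)&(L[:,2]<48)&(r<16)&(abs(L[:,1])<8);B=L[q];print('handle',np.degrees(np.arctan(np.polyfit(B[:,2],B[:,0],1)[0])),np.median(B[:,0]))
c=np.linalg.lstsq(np.c_[L[s,:2],np.ones(s.sum())],L[s,2],rcond=None)[0];print('tilt',np.degrees(c[:2]))
cv2.imwrite('pics/wmd.png',cv2.resize(Z['p'][160:260,260:380,::-1],None,fx=6,fy=6,interpolation=2))
snap('scene','d');Z=load('scened.npz');cv2.imwrite('pics/sdz.png',cv2.resize(Z['p'][100:330,200:480,::-1],None,fx=2.5,fy=2.5,interpolation=2))
E
```

```text
F mean [-1.25 -1.02  2.41] along n 2.62 +- 0.31 pos err tool mm [-0.04 -0.25  0.48]
[[8.406e+01 8.995e+01 9.200e+01 1.426e+03 5.800e-01]
 [8.406e+01 8.991e+01 9.500e+01 1.420e+03 6.100e-01]
 [8.422e+01 8.995e+01 9.000e+01 1.421e+03 6.200e-01]
 [8.424e+01 8.991e+01 9.300e+01 1.426e+03 8.500e-01]
 [8.417e+01 8.995e+01 9.300e+01 1.421e+03 6.100e-01]
 [8.419e+01 8.992e+01 8.900e+01 1.415e+03 6.200e-01]]
protrusion 5.775678386180971 19.85
top 84.14063712670864 slope 89.93212273921492
xmax [ 9.52234705 10.05872095 10.39547156]
handle -0.005444022680174899 10.507015505588384
tilt [-0.10533425  0.02014605]
```

View pics/wmd.png

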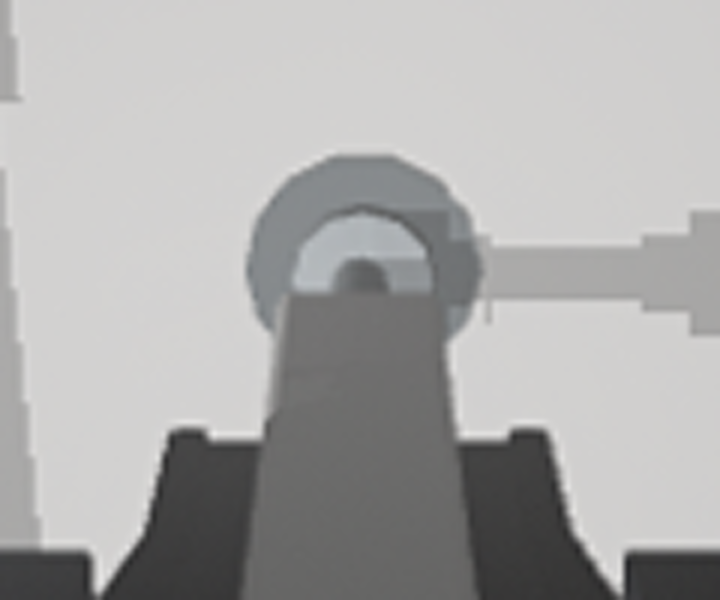

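View pics/sdz.png

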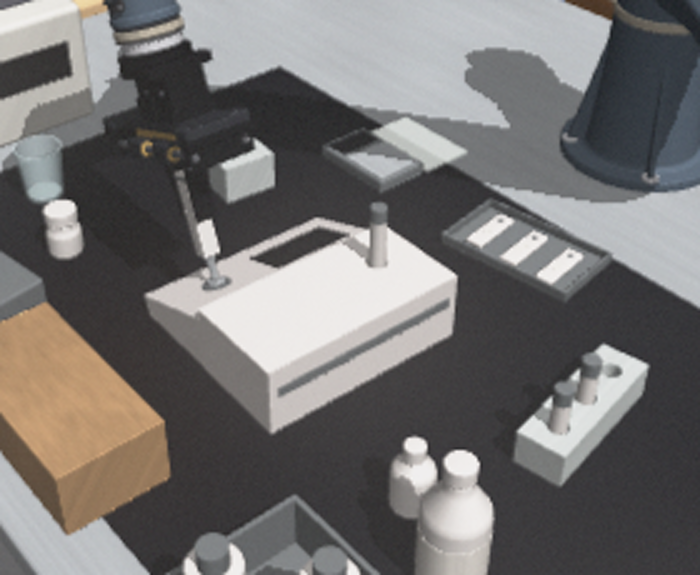

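```bash
python3 -c "
from rig import bot
print(bot.hand_in());s=bot.read_state();print(s['time_s'],s['force'],s['opening'])"
```

```text
the job is handed in; nothing more can be done
None
the job is handed in; nothing more can be done
```

The tall tube is seated in the reader's well and released. The probe is held square on the steel contact, pressed about half-way, and the job was handed in at about 20 s of the 48 s allowed.

- **Tube:** it went in with almost no side force and touched bottom with about 5.6 N. After release the camera showed its top at about 0.15 m, so about 70 mm stands above the reader.
- **Probe pick-up:** the probe had shifted and leaned about 2° in its stand between my two looks; I don't know why. I tilted the gripper to match before closing, and after lifting it the probe was in line with the tool.
- **First press:** the nose was about 1.2 mm off the contact's middle along the reader's width. I backed off, corrected it and pressed again.
- **Last checks:**
  - The contact stands about 5.8 mm out of the slope, so it is pressed about 4.2 mm. The force rise of about 3.25 N agrees, giving about 4.1 mm.
  - The probe is within about 0.2° of square to the slope.
  - The nose is within about 0.5 mm of the middle along the reader's width. Up and down the slope my readings still differed by about 0.7 mm, which I left.
- **Everything else:** the short tubes and the other items in view stayed where they were. The hand-in gave no verdict, so I have no reading from after it.

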